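Lever the stuck lid off the clay box

ROBOT

A 7-joint arm with a two-finger parallel gripper is mounted at the origin on the work surface. World frame = base frame: x ahead of the robot, y to its left, z up, the work surface at z = 0. Lengths are in m, angles in rad, forces in N, time in s.
With the tool pointing down it reaches from about 0.425 to 0.925 m from the base axis. Payload 6.8 kg.
Tool frame: the origin (TCP) lies midway between the tips of the shut fingers; the grasp point (between the pads) lies 19 mm behind it (grasp_offset is the distance from the TCP to the grasp point, in m); x points along the fingers, y is the direction in which the jaws open and shut, and the axes are right-handed (so a half turn about x gives the same grasp; the last joint's range is limited). The gripper opens to 85 mm and grips with 20 to 120 N. Pads are 22 mm wide; open, the fingers measure 114 mm over their backs; the gripper's body (76 mm by 85 mm) begins 54 mm behind the grasp point. The pads swing forward as they close: fully open they stand 13 mm farther back than shut.
Start: joints at [1.106, 0.477, 0.022, 1.555, -0.011, 1.109, -0.083], TCP at [0.236, -0.633, 0.231] pointing down, gripper open.
Joint ranges: [-2.96, 2.96], [-0.34, 2.1], [-1.41, 1.46], [0.24, 2.44], [-1.37, 4.51], [0.17, 1.92], [-2.96, 2.96]. Speed limits (rad/s): [2.39, 2.39, 3.14, 3.14, 3.14, 3.14, 3.14].

INTERFACE

Orientations are given as a rotation vector (axis times angle).
In Python, from workcell import * gives the robot as it stands.
- The arm moves only by the tool play_rows, never from a script. Its argument "steps" is a list of rows, each a list of 3 entries, a list of its own where there are three numbers: the shift along the tool's x, y, z in mm, then the turn about the tool's x in rad, then the opening, from 0 (shut) to 1 (fully open). In form: [[[tx, ty, tz], yaw, hand], ...]. A call has 1 to 5 rows; each row is the pose to reach, as a shift and turn from the pose measured when the call began, along the tool's axes at that moment; what a row does not reach only later rows make up. A row lasts 1/12 s, in which the tool goes at most 41.7 mm and 7.16 degrees, less where a joint would pass 70% of its speed; a pose out of reach is approached as far as the arm can. A call with a gripper value outside its range is refused whole. The fingers move at their own pace and stop on an object; "squeeze" is the grip in N (left out, the last holds). Time passes only in rows, so rows that repeat a pose let the fingers close. It gives the time, the measured TCP pose, the force and the opening at its end, in the units of the state.
- get_state(): the state, without advancing time (a new reading comes with each control period).
- snapshot(name): name is "scene" or "top" or "wrist"; returns a dict with "img" (384x512x3 uint8, red, green, blue), "mtx" (3x3 intrinsics, pixels), "dist" ([k1, k2, p1, p2, k3] as OpenCV has them; the pictures are not rectified), "pose" (4x4, takes a point from camera to world coordinates). Camera axes: x right, y down, z forward; pixel columns grow to the right and rows downward; lengths in m; the calibration is good to about 2 mm. A picture is of the moment at which its call begins. There is no depth.
- finish_job(): hands the job in, once; it reports no verdict.
The state is a dict: "time_s": time; "joint_pos": joint angles; "joint_velocities": joint speeds; "effort": joint torques, N m; "ee_pos": TCP position; "orientation": TCP orientation; "wrist_force": force on the tool from outside, world axes, zero at the start; "torque": the same for the moment, N m; "gripper_width": finger opening in m.
Only numpy, scipy, OpenCV 4.12 (cv2) and the standard library are available. Lean on these libraries where they do the work, as an engineer would, in place of code of your own. Each camera call takes 0.05 s, during which the arm holds its last target.

TASK

The flush clay lid of the wooden box is stuck fast. Lay the flat pry bar through the notch in the box's front, resting on the brass sill with its thin end well under the lid, and let go of it; then push the handle end down so that the bar levers the lid up over the sill. When the lid has popped up, put the bar back flat on the cork mat and lay the lid flat on the ware board, right way up, leaving the teapots, cup, bowl and brush where they are.

Things in the scene. Friction and masses are not known exactly. Their poses are not given: they have to be found in the camera images.
- box: Fixed dark-wood box, 151 x 95 x 123 mm high, walls 14 mm thick. Origin: centre of its underside; z up; its front, with the notch, is its -x side (outer face x = -75.5 mm). The notch is 46 mm wide (y = -23 to 23 mm), its floor is the sill at z = 98 mm. All other walls end at z = 123 mm. Below the lid it is hollow down to z = 32 mm, but for 5 mm ledges along side and rear walls.
- box_sill (a point): Middle of the top line of the rounded brass sill (radius 7 mm, along the box's y) in the front notch: box x = -68.5, z = 98 mm. It is the fulcrum. Axes as the box's. The slot between sill and seated lid is 9 mm high.
- box_buffers (a point): Box x = -12, y = 0, z = 113 mm: midway between two spring-loaded rubber buffers in the side walls, which grip the lid's long sides and hold it down with about 33 N (27 to 40). Once the lid's front has been levered up 12 mm or more they spring in beneath it, so that it stays popped up: front edge about 21 mm above its seat, rear edge still in the box. Then it lifts out freely.
- lid: Plain flat slab lid of brown fired clay, without a knob, 120 (x) x 64 (y) x 16 mm thick, 0.2 to 0.31 kg. Origin: centre of its underside; z up. At the start it is seated in the box, underside at box z = 107 mm, top flush with the walls (z = 123 mm), axes as the box's.
- lid_front (a point): Middle of the lower front edge of the lid (lid x = -60 mm, z = 0); axes as the lid's.
- bar: Flat steel pry bar, 190 mm long (x), 0.16 to 0.25 kg: blade 20 mm wide and 6 mm thick, tapering over the last 27 mm to 3 mm at the thin tip (x = 95 mm); at the other end a wooden handle from x = -95 to -5 mm, 24 mm wide, 18 mm thick. Underside flat throughout. Origin: middle of the underside, near the centre of mass; z up. At the start it lies on the cork mat.
- bar_tip (a point): Middle of the lower edge of the bar's thin tip (bar x = 95 mm, z = 0); axes as the bar's. With the tip about 30 mm under the lid (20 to 38, so in front of the buffers) and the bar let go, it rests on the sill, the handle sinking a little until the tip meets the lid.
- bar_handle_end (a point): Middle of the lower edge of the bar's handle end (bar x = -95 mm, z = 0); axes as the bar's. With the bar set, this end must be pushed down some 60 to 80 mm below level (with 5 to 12 N) to pop the lid. Left alone then, the bar stays slanting under the lid, its handle end down on or near the table.
- mat: Fixed cork mat, 230 (x) x 120 (y) x 6 mm, on one side of the box (either side). Origin: centre of its underside; top at z = 6 mm.
- board: Fixed pale wooden ware board on two battens, 200 (x) x 130 (y) mm, on the other side of the box. Origin: centre of its underside; top at z = 18 mm.
- teapot_a: Loose teapot, 84 mm across, 82 mm high plus knob, bystander. Origin: centre of its underside.
- teapot_b: Loose teapot, 76 mm across, 70 mm high plus knob, bystander. Origin: centre of its underside.
- teapot_c: Loose teapot, 72 mm across, 76 mm high plus knob, bystander. Origin: centre of its underside.
- cup: Loose cup, 66 mm across, 50 mm high, bystander. Origin: centre of its underside.
- bowl: Loose bowl, 110 mm across, 60 mm high, bystander. Origin: centre of its underside.
- brush: Loose flat brush lying on the table in front of the robot, bystander.
There are look-alikes about, which are no part of the job. Several things have the shape of the lid; the one meant has the colours described above.

How it is judged:
By the outcome, as a careful person would: the job done as asked, in the order asked, and still so for the second after the job is handed in, with the robot touching nothing.
It also fails if it takes over 72 s, if anything falls off the work surface, if the arm or the gripper's body presses on something with over 40 N, if the wrist force passes 120 N, or if a joint passes its speed limit or range.

## Working session

There is one attempt and no reset: what is moved stays moved. The work goes in short steps, Python scripts to look and compute and a tool call to move; the robot and the scene stay as the last step left them, time stands still between calls to the robot, and variables do not carry over. Pictures are saved under pics/ and viewed, and the job is handed in when it is done.

Besides the shell and the picture viewer there is one more tool, called after "Call:" by a JSON object that holds its "fn" and its "kwargs", one argument or row to a line. play_rows: Moves the arm, as the interface text tells. Its arguments: {"type":"object","properties":{"steps":{"type":"array","items":{"type":"array"}},"squeeze":{"type":"number"}},"required":["steps"]}

```bash
mkdir -p pics; ls; python3 - <<'E'
from workcell import *
import cv2
s=get_state()
for k in s: print(k,s[k])
for n in ["scene","top","wrist"]:
    d=snapshot(n); cv2.imwrite(f"pics/{n}0.png",cv2.resize(d["img"][:,:,::-1],None,fx=1.5,fy=1.5)); print(n,d["mtx"],d["dist"],d["pose"])
E
```

```text
pics
time_s 0.0
joint_pos [ 1.10589852  0.47780318  0.02231893  1.55645141 -0.0115178   1.10932577
 -0.08309871]
joint_velocities [-1.72431504e-05  5.32977147e-04  6.87234130e-04  1.03737147e-03
  1.28518518e-03  6.40210377e-04 -1.90015697e-03]
effort [ 1.79745521e-04 -5.96456695e+01  1.60764646e+00 -2.81197786e+01
  1.23492029e-02  9.44642583e-03  1.43597390e-05]
ee_pos [ 0.23555276 -0.63192311  0.23032328]
orientation [ 2.02737143  0.36754604 -2.02828018]
wrist_force [-0.20549594 -0.16878189 -0.50459542]
torque [-0.01082526 -0.00112295 -0.01254601]
gripper_width 0.08525162419211554
scene [[473.24344215   0.         254.95948806]
 [  0.         473.24344215 195.80493476]
 [  0.           0.           1.        ]] [-0.15311857  0.          0.          0.          0.        ] [[-0.59546108  0.50154007 -0.62760151  1.31479086]
 [ 0.80334491  0.36399704 -0.47132061  0.54451326]
 [-0.00794109 -0.78483356 -0.61965573  0.82162195]
 [ 0.          0.          0.          1.        ]]
top [[491.21447061   0.         257.35295304]
 [  0.         491.21447061 194.4272494 ]
 [  0.           0.           1.        ]] [-0.12048384  0.          0.          0.          0.        ] [[-0.09193661 -0.96957055  0.22689338  0.25840932]
 [-0.99574276  0.09103424 -0.01446098 -0.00606663]
 [-0.00663413 -0.22725694 -0.97381224  1.42501287]
 [ 0.          0.          0.          1.        ]]
wrist [[313.59190274   0.         257.45227529]
 [  0.         313.59190274 190.85789373]
 [  0.           0.           1.        ]] [-0.04257681  0.          0.          0.          0.        ] [[ 0.34933927 -0.88736284 -0.30091405  0.31340798]
 [-0.93699182 -0.3318261  -0.10926009 -0.60412734]
 [-0.00289779  0.32012285 -0.94737161  0.37289714]
 [ 0.          0.          0.          1.        ]]
```

View pics/scene0.png

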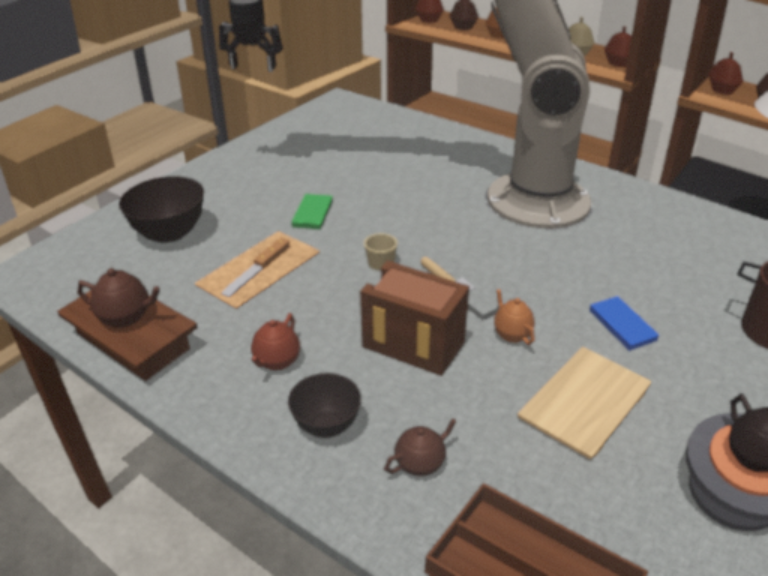

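View pics/top0.png

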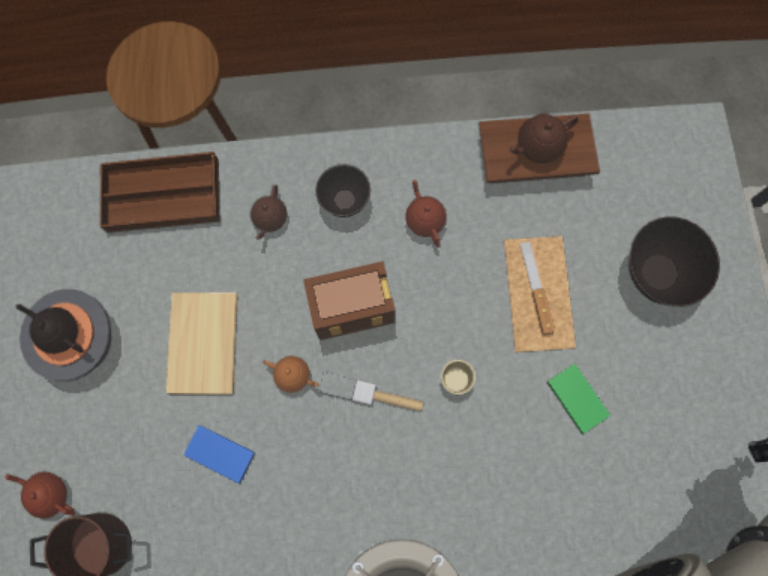

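View pics/wrist0.png

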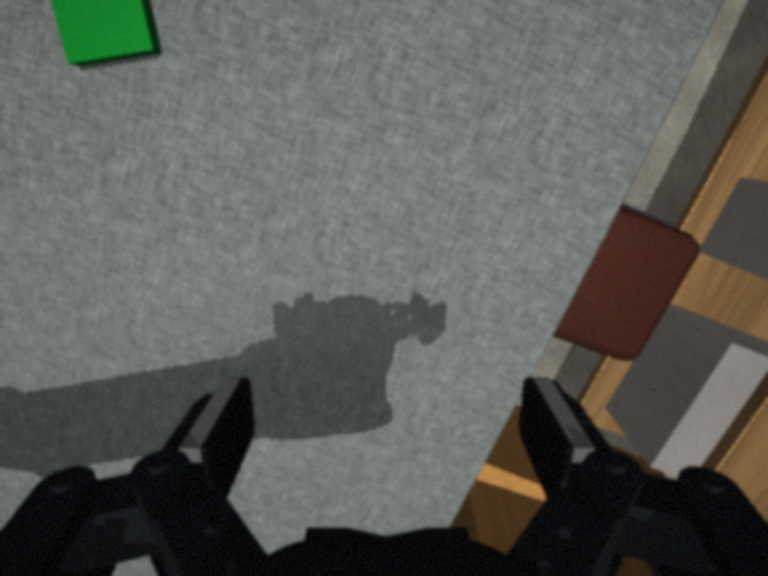

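The scene and top views show the box at about (350,300) in the 1.5x top picture. Its brass sill is on the right, towards the mat at (540,295), with the bar's tip pointing up. The board is at (202,343). Next I'll measure.

```bash
cat > h.py <<'E'
import numpy as np, cv2
from workcell import *
def ray(d,uv):
    p=cv2.undistortPoints(np.array(uv,float).reshape(-1,1,2),d["mtx"],np.array(d["dist"]))[:,0]
    v=np.c_[p,np.ones(len(p))]@d["pose"][:3,:3].T
    return d["pose"][:3,3],v
def onz(d,uv,z):
    o,v=ray(d,uv); return o+v*((z-o[2])/v[:,2])[:,None]
def proj(d,P):
    P=np.array(P,float).reshape(-1,3); T=np.linalg.inv(d["pose"])
    r,_=cv2.Rodrigues(T[:3,:3]); return cv2.projectPoints(P,r,T[:3,3],d["mtx"],np.array(d["dist"]))[0][:,0]
def save(d,name,box=None,f=1.5):
    im=d["img"][:,:,::-1]
    if box: im=im[box[1]:box[3],box[0]:box[2]]
    cv2.imwrite("pics/"+name,cv2.resize(im,None,fx=f,fy=f,interpolation=cv2.INTER_CUBIC))
E
python3 - <<'E'
from h import *
import pickle
d=snapshot("top"); e=snapshot("scene"); pickle.dump((d,e),open("d0.pkl","wb"))
save(d,"topbox.png",(180,160,300,250),6); save(d,"topmat.png",(320,145,400,245),6)
hsv=cv2.cvtColor(d["img"],cv2.COLOR_RGB2HSV)
for n,uv in dict(lid=(232,197),wood=(210,197),mat=(345,180),handle=(362,210),blade=(353,175),board=(135,230),sill=(257,193)).items(): print(n,d["img"][uv[1],uv[0]],hsv[uv[1],uv[0]])
E
```

```text
lid [174 134 112] [ 11  91 174]
wood [136 102  81] [ 11 103 136]
mat [203 168 125] [ 17  98 203]
handle [174 128  88] [ 14 126 174]
blade [194 193 196] [130   4 196]
board [207 189 147] [ 21  74 207]
sill [206 195 119] [ 26 108 206]
```

```bash
ls pics
```

```text
scene0.png
top0.png
topbox.png
topmat.png
wrist0.png
```

View pics/topbox.png

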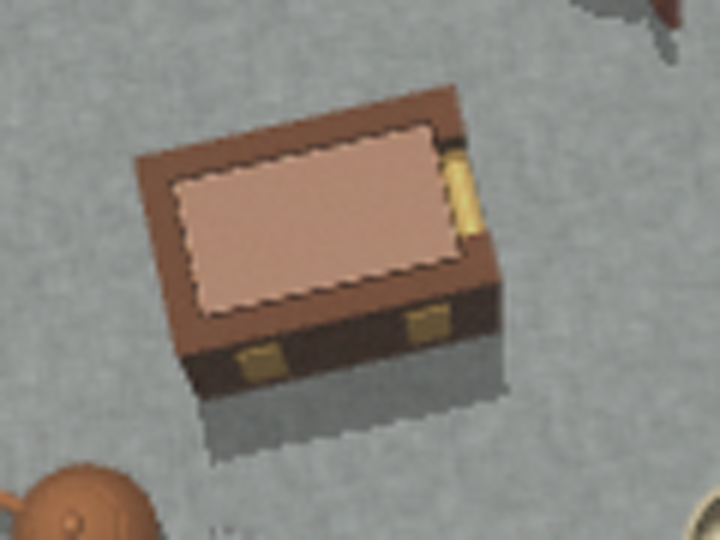

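View pics/topmat.png

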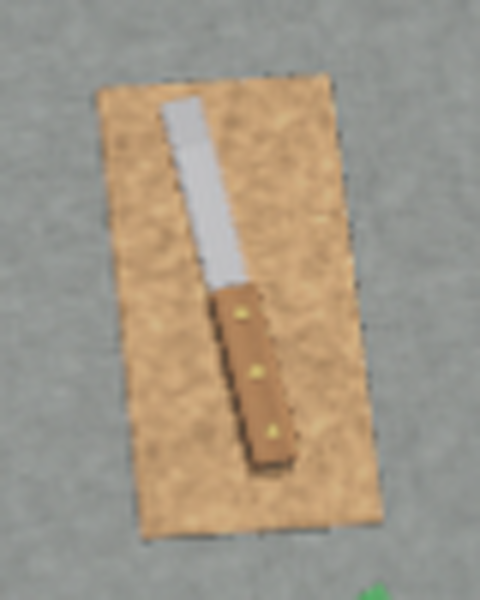

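```bash
python3 - <<'E'
from h import *
import pickle
d,e=pickle.load(open("d0.pkl","rb"))
hsv=cv2.cvtColor(d["img"],cv2.COLOR_RGB2HSV)
def big(m,seed):
    n,l=cv2.connectedComponents(m.astype(np.uint8),connectivity=4); return l==l[seed[1],seed[0]]
def rect(m,z):
    c=max(cv2.findContours(m.astype(np.uint8),cv2.RETR_EXTERNAL,cv2.CHAIN_APPROX_NONE)[0],key=cv2.contourArea)
    P=onz(d,c[:,0],z); r=cv2.minAreaRect((P[:,:2]*1000).astype(np.float32)); return r
img=d["img"].astype(int)
lid=big(img[:,:,0]>150,(232,197))&(np.arange(512)[None]<256); print("lid",rect(lid,.123))
s=lambda p:np.array(p)/6
bt=s([(135,158),(455,88),(500,280),(182,355)])+[180,160]; B=onz(d,bt,.123); print("boxtop",B.round(4),B.mean(0),[np.linalg.norm(B[i]-B[i-1]) for i in range(4)])
ax=(B[0]-B[1]+B[3]-B[2]); print("box x axis deg",np.degrees(np.arctan2(ax[1],ax[0])))
board=big((hsv[:,:,0]>17)&(hsv[:,:,0]<26)&(hsv[:,:,1]>45)&(hsv[:,:,2]>150),(135,230)); print("board",rect(board,.018))
M=s([(100,90),(330,73),(382,520),(145,535)])+[320,145]; Mw=onz(d,M,.006); print("mat",Mw.round(4),Mw.mean(0))
t=onz(d,s([(163,106),(200,97)])+[320,145],.009).mean(0); hnd=onz(d,s([(250,460),(293,455)])+[320,145],.024).mean(0)
st=onz(d,s([(212,292),(252,285)])+[320,145],.024).mean(0)
print("tip",t,"hend",hnd,"hstart",st,np.linalg.norm((t-hnd)[:2]),np.linalg.norm((st-hnd)[:2]),np.degrees(np.arctan2(*(t-hnd)[1::-1])),"mid",(t+hnd)/2)
for n,uv,z in [("cup",(457,372),.05),("tB red",(427,215),.05),("orange",(291,373),.05),("bowl",(343,190),.06)]: print(n,onz(d,[np.array(uv)/1.5],z))
E
```

```text
lid ((563.8690185546875, 39.461647033691406), (62.2691535949707, 126.24227905273438), 8.030330657958984)
boxtop [[ 0.5985  0.1221  0.123 ]
 [ 0.6177 -0.0264  0.123 ]
 [ 0.5264 -0.0384  0.123 ]
 [ 0.5054  0.1071  0.123 ]] [0.56199819 0.04110412 0.123     ] [np.float64(0.09425217379278736), np.float64(0.14968623124183106), np.float64(0.09208926195900222), np.float64(0.14698700221919256)]
box x axis deg 97.7829969480512
board ((519.706298828125, 342.265869140625), (130.60101318359375, 198.3113555908203), 84.77651977539062)
mat [[ 0.6731 -0.2758  0.006 ]
 [ 0.6714 -0.3938  0.006 ]
 [ 0.4426 -0.386   0.006 ]
 [ 0.4466 -0.2687  0.006 ]] [ 0.55841929 -0.33104622  0.006     ]
tip [ 0.66244377 -0.31547462  0.009     ] hend [ 0.47583809 -0.33166426  0.024     ] hstart [ 0.56101911 -0.32400122  0.024     ] 0.18730665212902461 0.0855250128159791 4.95848389193122 mid [ 0.56914093 -0.32356944  0.0165    ]
cup [[ 0.41251884 -0.14457691  0.05      ]]
tB red [[ 0.72536641 -0.12093785  0.05      ]]
orange [[0.43936499 0.16544226 0.05      ]]
bowl [[0.78933428 0.03922515 0.06      ]]
```

```bash
cat >> h.py <<'E'
from scipy.spatial.transform import Rotation as Ro
def go(p,jaw=None):
    """tool shift (mm) to world point p; yaw so that tool y lies at heading jaw (deg) mod 180"""
    s=get_state(); R=Ro.from_rotvec(s["orientation"]).as_matrix()
    print("R x",R[:,0].round(3),"y",R[:,1].round(3),"pos",s["ee_pos"].round(4),"t",round(s["time_s"],2),"w",round(s["gripper_width"],4),"F",s["wrist_force"].round(1))
    sh=R.T@(np.array(p)-s["ee_pos"])*1000
    print("shift mm",sh.round(1),"rows",(np.linalg.norm(sh)/41.7).round(1))
    if jaw is not None:
        h=np.degrees(np.arctan2(R[1,1],R[0,1])); dl=(jaw-h+90)%180-90   # ccw world
        print("heading",round(h,2),"yaw rad",round(-np.radians(dl),4),"or",round(-np.radians(dl-180*np.sign(dl)),4),"j7",s["joint_pos"][6].round(3))
E
python3 - <<'E'
from h import *
go([.549,-.3253,.12],95)
E
```

```text
R x [-0.     0.001 -1.   ] y [ 0.349 -0.937 -0.001] pos [ 0.2356 -0.6323  0.2308] t 0.25 w 0.0854 F [-0.1  0.4  0.4]
shift mm [ 111.  -178.1 -400.8] rows 10.8
heading -69.56 yaw rad 0.2695 or -2.8721 j7 -0.083
```

Call:
{"fn": "play_rows", "kwargs": {
  "steps": [
    [[111,-178,-401],0.27,1],
    [[111,-178,-401],0.27,1],
    [[111,-178,-401],0.27,1],
    [[111,-178,-401],0.27,1],
    [[111,-178,-401],0.27,1]
  ],
  "squeeze": 60
}}

```text
time_s: 0.67
ee_pos: [0.3811, -0.4896, 0.1797]
orientation: [2.177, 0.095, -2.178]
wrist_force: [1.5, -0.6, 0.1]
gripper_width: 0.0855
```

```bash
python3 - <<'E'
from h import *
go([.549,-.3253,.12],95)
E
```

```text
R x [-0.     0.001 -1.   ] y [ 0.086 -0.996 -0.001] pos [ 0.3811 -0.4896  0.1797] t 0.67 w 0.0855 F [ 1.5 -0.6  0.1]
shift mm [  59.8 -149.2 -181.5] rows 5.8
heading -85.05 yaw rad -0.0008 or 3.1407 j7 -0.665
```

Call:
{"fn": "play_rows", "kwargs": {
  "steps": [
    [[60,-149,-181],0,0.7],
    [[60,-149,-181],0,0.7],
    [[60,-149,-181],0,0.7],
    [[60,-149,-181],0,0.7],
    [[60,-149,-181],0,0.7]
  ]
}}

```text
time_s: 1.08
ee_pos: [0.5251, -0.3481, 0.1282]
orientation: [2.178, 0.094, -2.178]
wrist_force: [0.8, -0.3, -0.0]
gripper_width: 0.06
```

Call:
{"fn": "play_rows", "kwargs": {
  "steps": [
    [[9,-23,-28],0,0.7],
    [[9,-23,-28],0,0.7],
    [[9,-23,-28],0,0.7]
  ]
}}

```text
time_s: 1.33
ee_pos: [0.553, -0.3191, 0.1183]
orientation: [2.175, 0.103, -2.176]
wrist_force: [-0.3, -0.8, 0.0]
gripper_width: 0.0598
```

```bash
python3 - <<'E'
from h import *
go([.549,-.3253,.12],95)
d=snapshot("wrist"); save(d,"w1.png")
# predicted
P=[[.5691+.0996*0+ .095*.9962, -.3236+.095*.087,.009],[.5691-.095*.9962,-.3236-.095*.087,.024]]
print(proj(d,P)*1.5)
E
```

```text
R x [-0.     0.002 -1.   ] y [ 0.092 -0.996 -0.003] pos [ 0.553  -0.3191  0.1183] t 1.33 w 0.0598 F [-0.3 -0.8  0. ]
shift mm [-1.8  5.8  4.6] rows 0.2
heading -84.71 yaw rad 0.0051 or -3.1365 j7 -1.065
[[398.90997574  69.11066157]
 [395.0011837  418.37741746]]
```

View pics/w1.png

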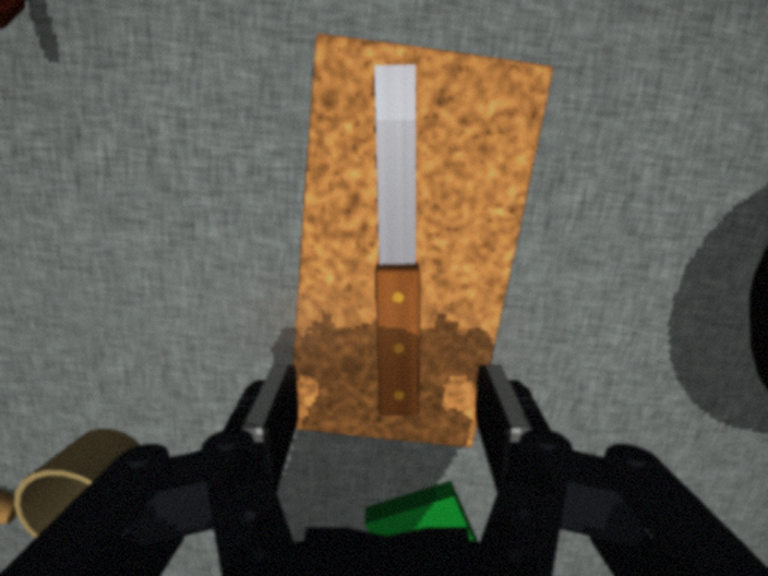

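The wrist view shows the bar's tip at (396,66) and its handle end at (398,414), within about 4 px of prediction.

```bash
python3 - <<'E'
from h import *
d=snapshot("wrist")
t=onz(d,[np.array([396,65])/1.5],.009)[0]; h=onz(d,[np.array([398.5,414])/1.5],.024)[0]
u=(t-h)[:2]; print(t,h,np.linalg.norm(u),np.degrees(np.arctan2(u[1],u[0])))
u/=np.linalg.norm(u); m=(t+h)[:2]/2; g=m-.020*u; print(g)
go([g[0],g[1],.008],np.degrees(np.arctan2(u[1],u[0]))+90)
E
```

```text
[ 0.66389775 -0.31711251  0.009     ] [ 0.47559787 -0.33628813  0.024     ] 0.18927374359366383 5.814699066290589
[ 0.54985072 -0.32872655]
R x [-0.001 -0.    -1.   ] y [ 0.086 -0.996  0.   ] pos [ 0.5504 -0.3235  0.1191] t 1.43 w 0.0599 F [-0.4 -0.1  0.2]
shift mm [111.1   5.1   0.9] rows 2.7
heading -85.08 yaw rad -0.0156 or 3.126 j7 -1.065
```

Call:
{"fn": "play_rows", "kwargs": {
  "steps": [
    [[40,5,1],-0.015,0.7],
    [[80,5,1],-0.015,0.7],
    [[105,5,1],-0.015,0.7],
    [[111,5,1],-0.015,0.7],
    [[111,5,1],-0.015,0.7]
  ]
}}

```text
time_s: 1.85
ee_pos: [0.5474, -0.3297, 0.0066]
orientation: [2.167, 0.108, -2.176]
wrist_force: [-0.1, -0.3, 0.6]
gripper_width: 0.0596
```

Call:
{"fn": "play_rows", "kwargs": {
  "steps": [
    [[0,0,0],0,0],
    [[0,0,0],0,0],
    [[0,0,0],0,0],
    [[0,0,0],0,0],
    [[0,0,0],0,0]
  ],
  "squeeze": 80
}}

```text
time_s: 2.27
ee_pos: [0.5485, -0.3303, 0.0091]
orientation: [2.169, 0.106, -2.173]
wrist_force: [-2.1, 1.4, 7.2]
gripper_width: 0.0221
```

```bash
python3 - <<'E'
from h import *
d=snapshot("wrist"); save(d,"w2.png"); go([.55,-.3275,.16],95)
E
```

```text
R x [-0.002 -0.001 -1.   ] y [ 0.098 -0.995  0.   ] pos [ 0.5485 -0.3302  0.0091] t 2.32 w 0.0217 F [-1.2  1.2  6.4]
shift mm [-150.9   -2.5   -1.5] rows 3.6
heading -84.36 yaw rad 0.0111 or -3.1305 j7 -1.051
```

View pics/w2.png

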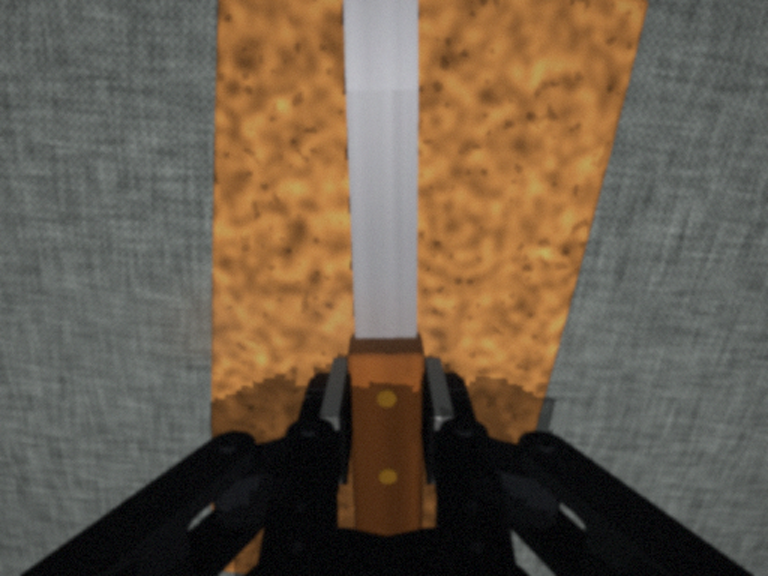

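Call:
{"fn": "play_rows", "kwargs": {
  "steps": [
    [[-30,0,0],0,0],
    [[-70,0,0],0,0],
    [[-110,0,0],0,0],
    [[-140,0,0],-0.12,0],
    [[-140,0,0],-0.24,0]
  ]
}}

```text
time_s: 2.73
ee_pos: [0.553, -0.3326, 0.1582]
orientation: [2.04, 0.343, -2.022]
wrist_force: [0.8, -1.2, -1.7]
gripper_width: 0.0218
```

```bash
python3 - <<'E'
from h import *
d=snapshot("wrist"); save(d,"w3.png"); go([.594,-.187,.15],7.9)
E
```

```text
R x [ 0.007 -0.006 -1.   ] y [ 0.343 -0.939  0.008] pos [ 0.5514 -0.3319  0.1549] t 2.78 w 0.0225 F [ 0.1 -0.4 -2.9]
shift mm [   4.4 -121.5  -89.7] rows 3.6
heading -69.91 yaw rad -1.358 or 1.7836 j7 -0.82
```

View pics/w3.png

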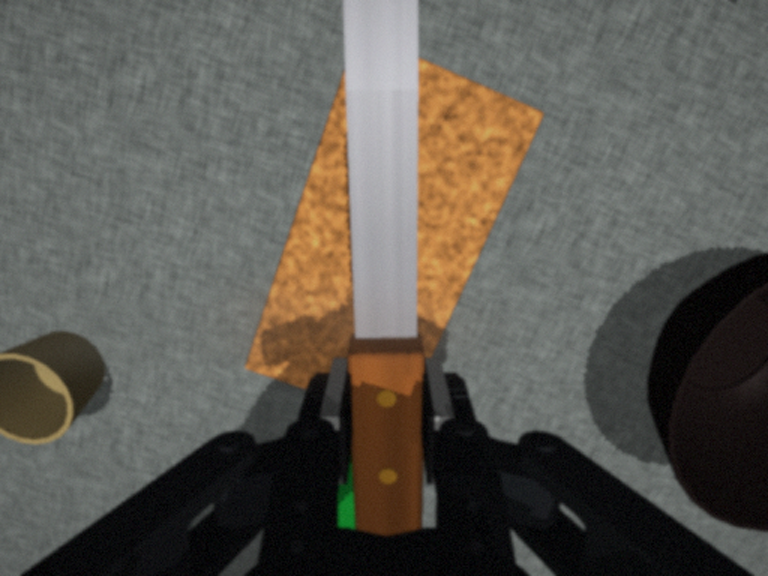

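Call:
{"fn": "play_rows", "kwargs": {
  "steps": [
    [[0,-11,-8],-0.12,0],
    [[0,-22,-16],-0.24,0],
    [[0,-33,-24],-0.36,0],
    [[0,-44,-33],-0.48,0],
    [[0,-55,-41],-0.6,0]
  ]
}}

```text
time_s: 3.2
ee_pos: [0.5706, -0.2654, 0.1544]
orientation: [1.648, 0.843, -1.643]
wrist_force: [-0.2, -0.9, -2.5]
gripper_width: 0.0219
```

```bash
python3 - <<'E'
from h import *
go([.594,-.187,.15],7.9)
E
```

```text
R x [ 0.006 -0.005 -1.   ] y [ 0.816 -0.579  0.008] pos [ 0.5706 -0.2654  0.1544] t 3.2 w 0.0219 F [-0.2 -0.9 -2.5]
shift mm [  4.1 -26.3 -77.5] rows 2.0
heading -35.35 yaw rad -0.7549 or 2.3867 j7 -0.401
```

Call:
{"fn": "play_rows", "kwargs": {
  "steps": [
    [[1,-6,-15],-0.12,0],
    [[2,-12,-30],-0.24,0],
    [[3,-18,-48],-0.36,0],
    [[4,-26,-64],-0.48,0],
    [[4,-26,-77],-0.6,0]
  ]
}}

```text
time_s: 3.62
ee_pos: [0.5927, -0.1852, 0.1494]
orientation: [1.217, 1.197, -1.218]
wrist_force: [-0.1, 0.0, -3.4]
gripper_width: 0.0221
```

```bash
python3 - <<'E'
from h import *
go([.594,-.187,.15],7.9)
E
```

```text
R x [ 0.004 -0.004 -1.   ] y [ 1.    -0.012  0.004] pos [ 0.5927 -0.1852  0.1494] t 3.62 w 0.0221 F [-0.1  0.  -3.4]
shift mm [-0.6  1.3  1.8] rows 0.1
heading -0.7 yaw rad -0.1501 or 2.9915 j7 -0.007
```

Call:
{"fn": "play_rows", "kwargs": {
  "steps": [
    [[0,1,2],-0.1,0],
    [[0,1,2],-0.15,0],
    [[0,1,2],-0.15,0],
    [[0,1,2],-0.15,0]
  ]
}}

```text
time_s: 3.95
ee_pos: [0.593, -0.1874, 0.149]
orientation: [1.108, 1.265, -1.111]
wrist_force: [0.5, -0.9, -2.1]
gripper_width: 0.0217
```

```bash
python3 - <<'E'
from h import *
import pickle
go([.594,-.187,.15],7.9)
d=snapshot("wrist"); save(d,"w4.png"); e=snapshot("scene"); save(e,"s4.png",(200,130,380,265),4); t=snapshot("top"); save(t,"t4.png",(190,150,370,285),4)
pickle.dump((d,e,t),open("d4.pkl","wb"))
E
```

```text
R x [ 0.003 -0.004 -1.   ] y [0.991 0.134 0.002] pos [ 0.593  -0.1874  0.149 ] t 3.95 w 0.0217 F [ 0.5 -0.9 -2.1]
shift mm [-1.   1.  -0.3] rows 0.0
heading 7.67 yaw rad -0.0039 or 3.1376 j7 0.126
```

View pics/w4.png

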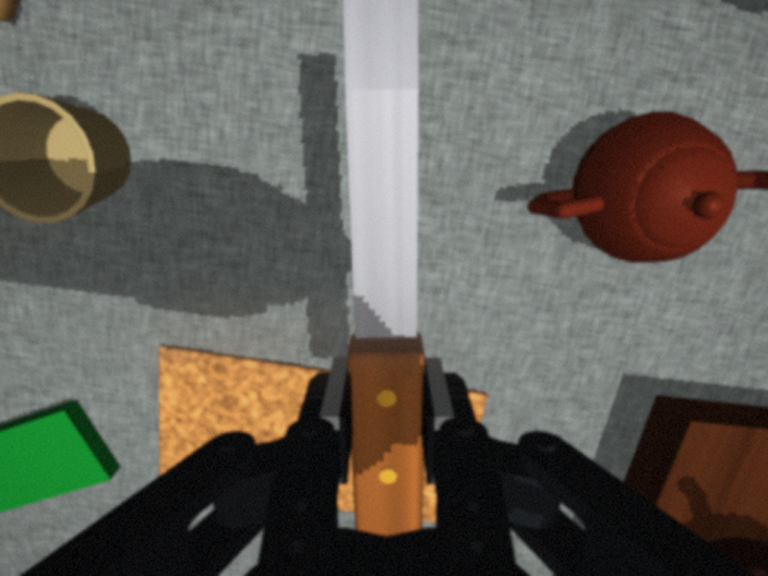

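View pics/s4.png

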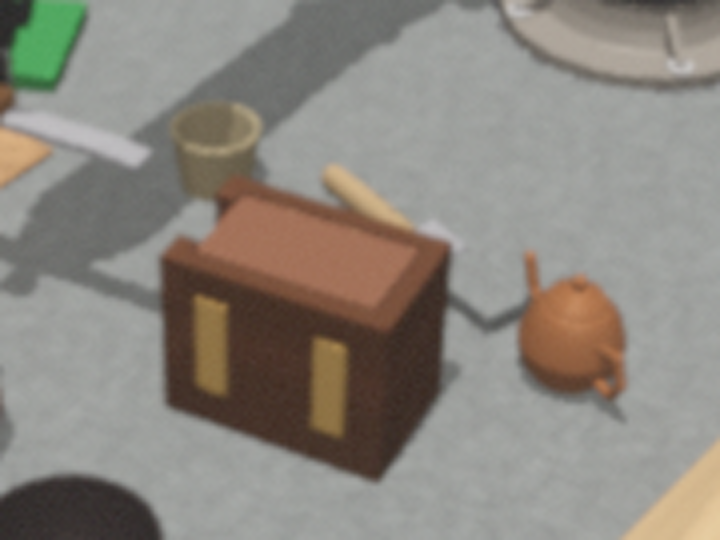

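View pics/t4.png

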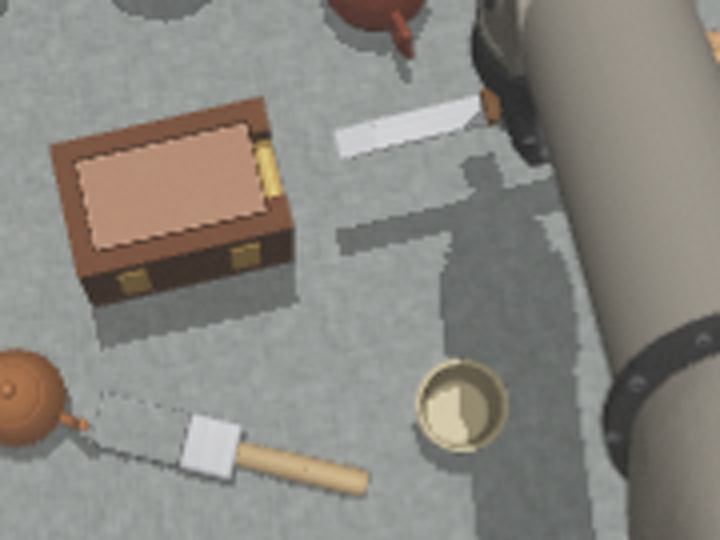

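```bash
python3 - <<'E'
from h import *
import pickle
d,e,t=pickle.load(open("d4.pkl","rb"))
q=lambda p,o:np.array(p)/4.0+o-0.375
T=[190,150]
tipt=q([(333,132),(341,158)],T).mean(0); tips=q([(150,154),(133,166)],[200,130]).mean(0)
o1,v1=ray(t,[tipt]);o2,v2=ray(e,[tips]); A=np.c_[v1[0],-v2[0]]; k=np.linalg.lstsq(A,o2-o1,rcond=None)[0]
p1=o1+k[0]*v1[0];p2=o2+k[1]*v2[0]; print("tip tri",p1,p2)
L=onz(t,q([(77,165),(250,125),(268,210),(93,250)],T),.123); c=L.mean(0); ax=L[0]-L[1]+L[3]-L[2]; al=np.degrees(np.arctan2(ax[1],ax[0])); print("lid",c,al,[np.linalg.norm(L[i]-L[i-1]).round(4) for i in range(4)])
Bx=onz(t,q([(50,146),(265,97),(294,234),(80,276)],T),.123); ax=Bx[0]-Bx[1]+Bx[3]-Bx[2]; print("box",Bx.mean(0),np.degrees(np.arctan2(ax[1],ax[0])),[np.linalg.norm(Bx[i]-Bx[i-1]).round(4) for i in range(4)])
S=onz(t,q([(258,141),(272,139),(283,192),(269,196)],T),.098); print("sill",S.mean(0))
u=np.array([np.cos(np.radians(al)),np.sin(np.radians(al))]); print("lid front exp",c[:2]-.0*u, "sill from lid",c[:2]-.0685*u)
for z in(.146,.149): 
  b=onz(t,q([(333,132),(341,158)],T),z); f=onz(t,q([(445,103),(453,131)],T),z+.0015)
  ax=b.mean(0)-f.mean(0); print("bar tip",b.mean(0),"dir",np.degrees(np.arctan2(ax[1],ax[0])),np.linalg.norm(b[0]-b[1]))
E
```

```text
tip tri [ 0.57566388 -0.07137226  0.14631725] [ 0.57577621 -0.07154736  0.14635406]
lid [0.56246145 0.04206841 0.123     ] 97.93802340997973 [np.float64(0.0604), np.float64(0.1214), np.float64(0.0609), np.float64(0.1215)]
box [0.5621534  0.04195692 0.123     ] 96.95402303935012 [np.float64(0.0932), np.float64(0.1512), np.float64(0.0981), np.float64(0.1471)]
sill [ 0.57635804 -0.02628255  0.098     ]
lid front exp [0.56246145 0.04206841] sill from lid [ 0.57192143 -0.02577523]
bar tip [ 0.5757572  -0.07138594  0.146     ] dir 98.81322279759415 0.018745226924159118
bar tip [ 0.57501285 -0.07123273  0.149     ] dir 98.81260596820216 0.018701258890619927
```

Call:
{"fn": "play_rows", "kwargs": {
  "steps": [
    [[20,3,0],0,0],
    [[40,3,0],0,0],
    [[46,3,0],0,0],
    [[46,3,0],0,0],
    [[46,3,0],0,0]
  ]
}}

```text
time_s: 4.52
ee_pos: [0.5965, -0.1873, 0.1036]
orientation: [1.107, 1.265, -1.11]
wrist_force: [-0.6, -1.0, -2.2]
gripper_width: 0.022
```

```bash
python3 - <<'E'
from h import *
import pickle
u=np.array([-.1375,.9905]); p=np.array([.593,-.1874])+[.003,0]+.084*u
go([p[0],p[1],.1024],7.9)
e=snapshot("scene"); save(e,"s5.png",(170,120,320,232),5); t=snapshot("top"); save(t,"t5.png",(200,150,350,262),5)
pickle.dump((e,t),open("d5.pkl","wb"))
E
```

```text
R x [ 0.003 -0.005 -1.   ] y [0.991 0.134 0.002] pos [ 0.5965 -0.1873  0.1036] t 4.52 w 0.022 F [-0.6 -1.  -2.2]
shift mm [  0.8  -0.8 -83.9] rows 2.0
heading 7.72 yaw rad -0.0031 or 3.1385 j7 0.1
```

View pics/s5.png

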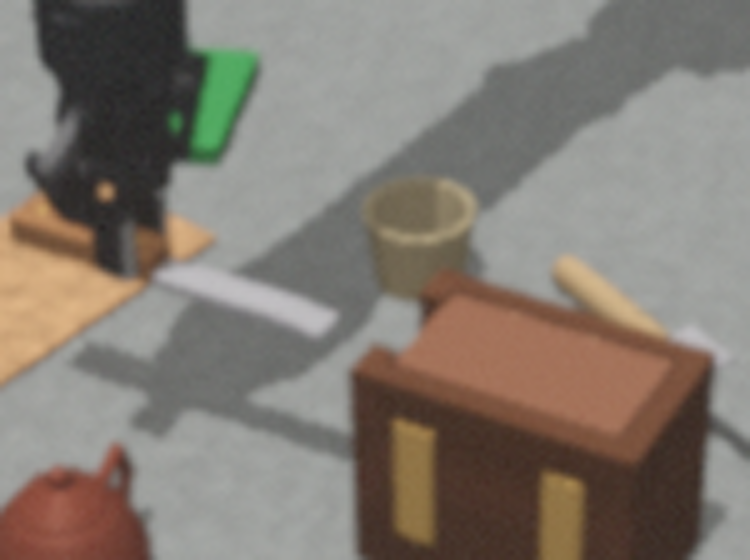

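View pics/t5.png

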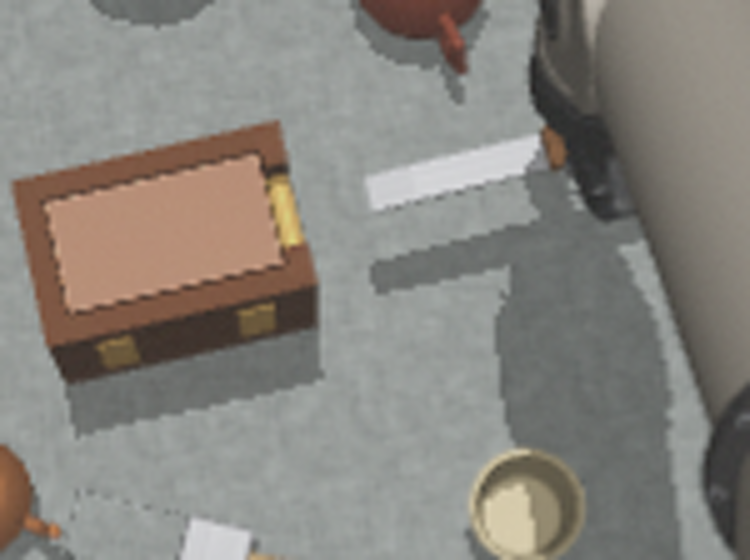

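Call:
{"fn": "play_rows", "kwargs": {
  "steps": [
    [[1,0,-15],0,0],
    [[1,0,-30],0,0],
    [[1,0,-45],0,0],
    [[1,0,-55],0,0],
    [[1,0,-62],0,0]
  ]
}}

```text
time_s: 5.03
ee_pos: [0.5893, -0.1236, 0.104]
orientation: [1.107, 1.263, -1.106]
wrist_force: [-0.9, 0.6, -2.1]
gripper_width: 0.0215
```

```bash
python3 - <<'E'
from h import *
import pickle
u=np.array([-.1375,.9905]); p=np.array([.593,-.1874])+[.003,0]+.084*u
go([p[0],p[1],.1024],7.9)
E
```

```text
R x [ 0.006 -0.005 -1.   ] y [0.991 0.137 0.006] pos [ 0.5893 -0.1236  0.104 ] t 5.03 w 0.0215 F [-0.9  0.6 -2.1]
shift mm [  1.5  -2.1 -19.9] rows 0.5
heading 7.87 yaw rad -0.0006 or 3.141 j7 -0.006
```

Call:
{"fn": "play_rows", "kwargs": {
  "steps": [
    [[2,-1,-2],0,0],
    [[3,-2,-8],0,0],
    [[3,-2,-14],0,0],
    [[3,-2,-20],0,0],
    [[3,-2,-20],0,0]
  ]
}}

```text
time_s: 5.45
ee_pos: [0.5846, -0.1027, 0.1011]
orientation: [1.107, 1.264, -1.104]
wrist_force: [-0.1, 0.4, -1.6]
gripper_width: 0.0223
```

```bash
python3 - <<'E'
from h import *
import pickle
u=np.array([-.1375,.9905]); p=np.array([.593,-.1874])+[.003,0]+.084*u
go([p[0],p[1],.1024],7.9)
e=snapshot("scene"); save(e,"s6.png",(170,120,320,232),5); t=snapshot("top"); save(t,"t6.png",(200,150,350,262),5)
pickle.dump((e,t),open("d6.pkl","wb"))
E
```

```text
R x [ 0.006 -0.004 -1.   ] y [0.99  0.138 0.006] pos [ 0.5846 -0.1027  0.1011] t 5.45 w 0.0223 F [-0.1  0.4 -1.6]
shift mm [-1.3 -0.4  1.5] rows 0.0
heading 7.93 yaw rad 0.0005 or -3.1411 j7 -0.043
```

View pics/s6.png

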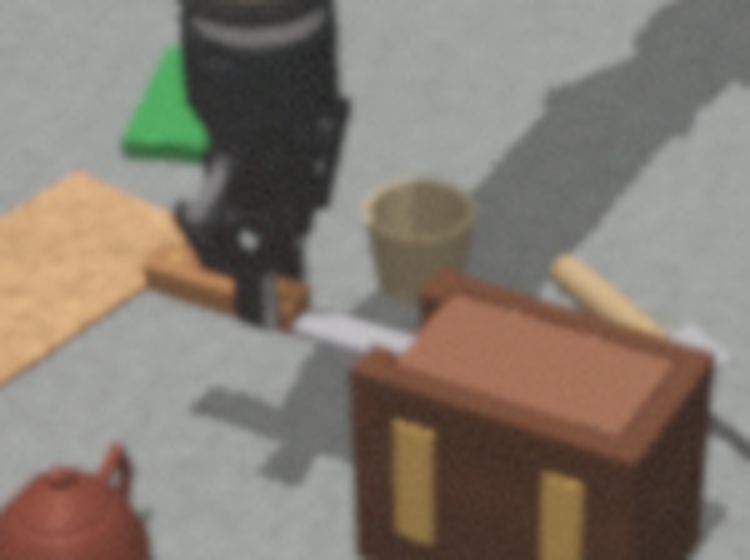

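View pics/t6.png

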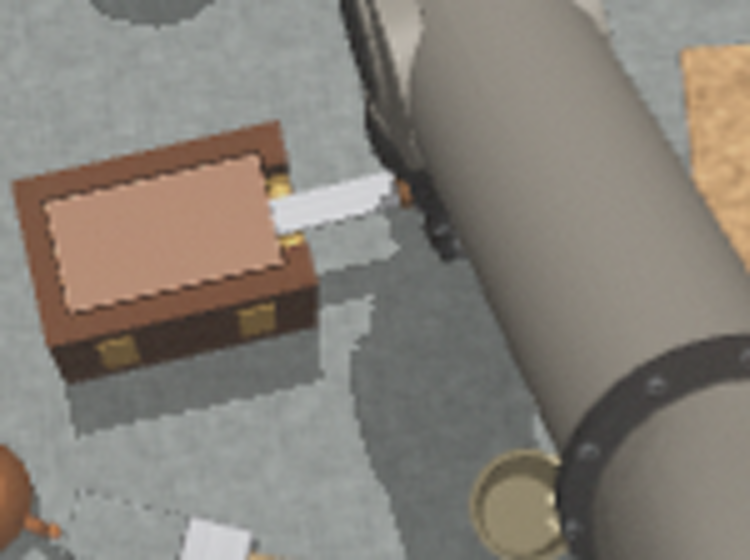

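Call:
{"fn": "play_rows", "kwargs": {
  "steps": [
    [[0,0,0],0,0.6],
    [[0,0,0],0,0.6],
    [[0,0,0],0,0.6],
    [[0,0,0],0,0.6],
    [[0,0,0],0,0.6]
  ]
}}

```text
time_s: 5.97
ee_pos: [0.5847, -0.1038, 0.101]
orientation: [1.107, 1.263, -1.105]
wrist_force: [0.4, -0.2, -0.2]
gripper_width: 0.0514
```

```bash
python3 - <<'E'
from h import *
import pickle
go([.58,-.10,.18],7.9)
d=snapshot("wrist"); save(d,"w7.png"); e=snapshot("scene"); save(e,"s7.png",(170,120,320,232),5)
pickle.dump((d,e),open("d7.pkl","wb"))
E
```

```text
R x [ 0.006 -0.004 -1.   ] y [0.991 0.137 0.006] pos [ 0.5847 -0.1038  0.101 ] t 5.97 w 0.0514 F [ 0.4 -0.2 -0.2]
shift mm [-79.   -3.7  -4. ] rows 1.9
heading 7.87 yaw rad -0.0005 or 3.1411 j7 -0.042
```

View pics/w7.png

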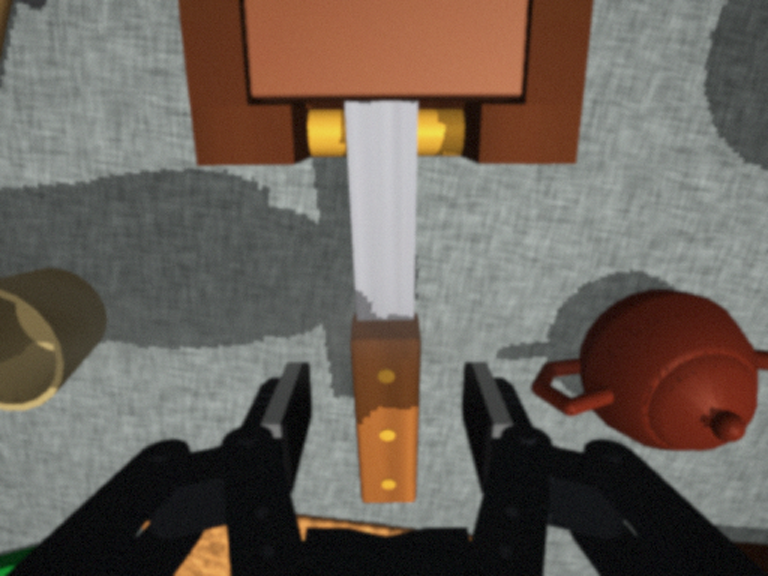

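View pics/s7.png

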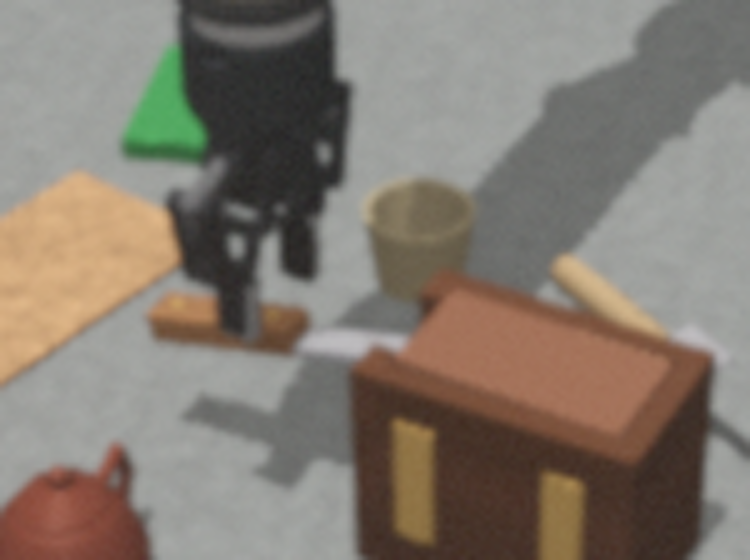

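Call:
{"fn": "play_rows", "kwargs": {
  "steps": [
    [[-30,0,0],0,0.6],
    [[-55,0,10],0,0.3],
    [[-55,0,40],0,0],
    [[-55,0,64],0,0],
    [[-50,0,64],0,0]
  ]
}}

```text
time_s: 6.48
ee_pos: [0.5939, -0.174, 0.1526]
orientation: [1.11, 1.255, -1.111]
wrist_force: [0.4, -1.2, -0.1]
gripper_width: 0.0029
```

```bash
python3 - <<'E'
from h import *
import pickle
go([.593,-.169,.11],7.9)
d=snapshot("wrist"); save(d,"w8.png")
E
```

```text
R x [ 0.009 -0.009 -1.   ] y [0.991 0.13  0.008] pos [ 0.5939 -0.174   0.1526] t 6.48 w 0.0029 F [ 0.4 -1.2 -0.1]
shift mm [42.6 -0.6 -5.4] rows 1.0
heading 7.46 yaw rad -0.0076 or 3.134 j7 0.101
```

View pics/w8.png

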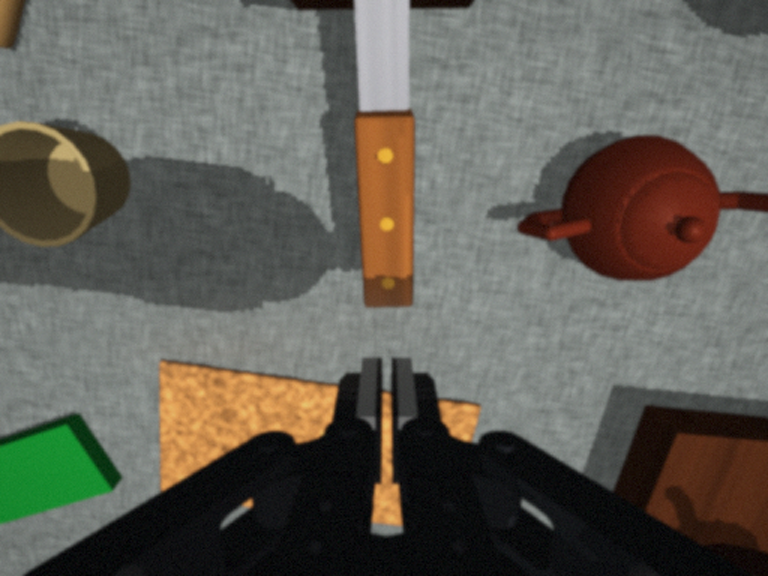

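```bash
python3 - <<'E'
from h import *
d=snapshot("wrist")
for z in (.085,.095):
  print(onz(d,np.array([[388,304],[385,113]])/1.5,z))
go([.593,-.169,.10],7.9)
s=get_state(); print("tcp at .09 in px",proj(d,[[*s["ee_pos"][:2],.09]])*1.5)
E
```

```text
[[ 0.59397763 -0.16826161  0.085     ]
 [ 0.58141797 -0.08402586  0.085     ]]
[[ 0.5933757  -0.16444111  0.095     ]
 [ 0.5814211  -0.08426334  0.095     ]]
R x [ 0.005 -0.004 -1.   ] y [0.991 0.134 0.004] pos [ 0.5924 -0.1682  0.1505] t 6.58 w -0.0 F [-0.   0.4 -0.1]
shift mm [50.5  0.3  0.6] rows 1.2
heading 7.73 yaw rad -0.003 or 3.1385 j7 0.098
tcp at .09 in px [[384.74802534 307.45035068]]
```

```bash
python3 - <<'E'
from h import *
import pickle
d,e=pickle.load(open("d7.pkl","rb"))
f=lambda p,z:onz(d,[np.array(p)/1.5],z)[0]
L=f((385,98),.123);S=f((386,132),.098);h=f((386,334),.106);E=f((388,500),.091);r1=f((386,376),.1);
W=(f((197,163),.123)+f((577,162),.123))/2
u=np.array([-.1375,.9905])
for n,p in dict(lid=L,sill=S,wall=W,hs=h,hend=E).items(): print(n,p.round(4),"box x mm",(p[:2]-[.5624,.042])@u*1000)
E
```

```text
lid [ 0.5725 -0.0158  0.123 ] box x mm -58.66388498553069
sill [ 0.574  -0.0238  0.098 ] box x mm -66.74088437098547
wall [ 0.5751 -0.0304  0.123 ] box x mm -73.49423819326672
hs [ 0.5824 -0.0846  0.106 ] box x mm -128.10522795735446
hend [ 0.5944 -0.1651  0.091 ] box x mm -209.52769927757475
```

Call:
{"fn": "play_rows", "kwargs": {
  "steps": [
    [[20,0,-10],0,0],
    [[42,0,-10],0,0],
    [[52,0,-10],0,0],
    [[60,0,-11],0,0],
    [[66,0,-11],0,0]
  ]
}}

```text
time_s: 7.0
ee_pos: [0.5913, -0.1562, 0.0843]
orientation: [1.108, 1.265, -1.107]
wrist_force: [-2.3, 2.4, 7.3]
gripper_width: 0.0002
```

Call:
{"fn": "play_rows", "kwargs": {
  "steps": [
    [[8,0,-1],0,0],
    [[16,0,-3],0,0],
    [[24,0,-5],0,0],
    [[32,0,-7],0,0],
    [[36,0,-8],0,0]
  ]
}}

```text
time_s: 7.42
ee_pos: [0.5901, -0.1478, 0.0474]
orientation: [1.108, 1.266, -1.107]
wrist_force: [-0.1, -0.3, -0.0]
gripper_width: 0.0003
```

```bash
python3 - <<'E'
from h import *
import pickle
go([.593,-.169,.04],7.9)
d=snapshot("wrist"); save(d,"w9.png"); e=snapshot("scene"); save(e,"s9.png",(170,120,320,232),5)
E
```

```text
R x [ 0.004 -0.003 -1.   ] y [0.991 0.136 0.003] pos [ 0.5901 -0.1478  0.0474] t 7.42 w 0.0003 F [-0.1 -0.3 -0. ]
shift mm [ 7.4 -0.  21.3] rows 0.5
heading 7.81 yaw rad -0.0016 or 3.14 j7 0.003
```

View pics/s9.png

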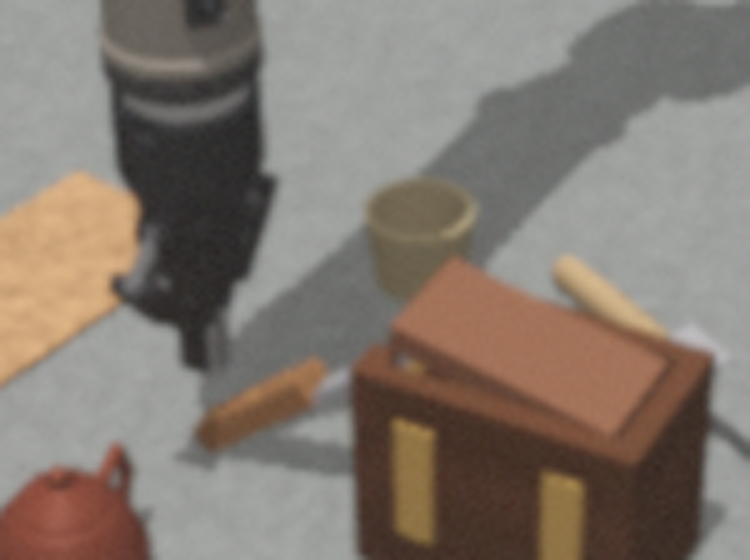

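View pics/w9.png

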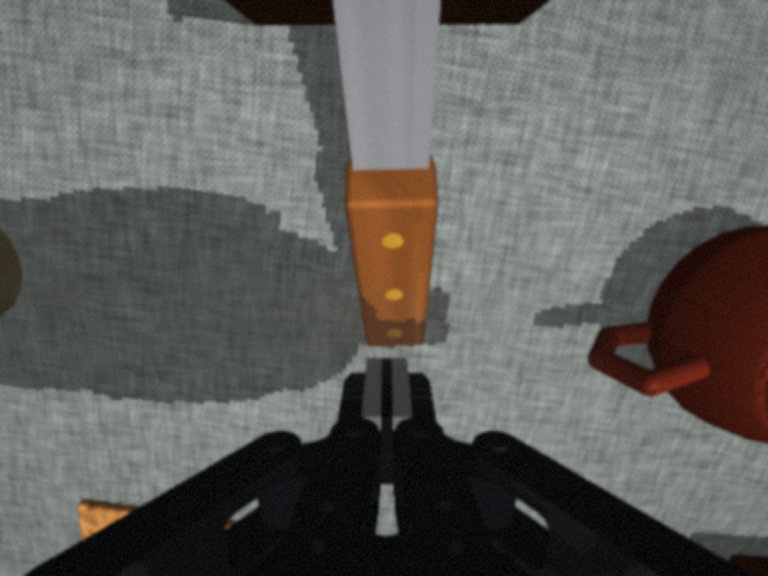

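```bash
python3 - <<'E'
from h import *
d=snapshot("wrist")
print("cam",d["pose"][:3,3])
f=lambda p,z:onz(d,[np.array(p)/1.5],z)[0]
s=np.array([.574,-.0255])
for a in (33,36,39,42,45):
  t=np.radians(a); zend=.098-.150*np.sin(t)
  H=f((394,344),zend+.018*np.cos(t)); S=f((392,204),zend+.018*np.cos(t)+.09*np.sin(t))
  print(a,zend.round(4),H.round(4),S.round(4),"len",np.linalg.norm(H-S).round(4), "pred dist to sill end",(.150*np.cos(t)+.018*np.sin(t)).round(4),np.linalg.norm(H[:2]-s).round(4))
e=snapshot("scene"); w=snapshot("wrist")
def tri(d1,p1,d2,p2):
  o1,v1=ray(d1,[p1]);o2,v2=ray(d2,[p2]);k=np.linalg.lstsq(np.c_[v1[0],-v2[0]],o2-o1,rcond=None)[0]
  return (o1+k[0]*v1[0]),(o2+k[1]*v2[0])
E
```

```text
cam [ 0.57866564 -0.06654648  0.18960397]
33 0.0163 [ 0.5923 -0.1418  0.0314] [ 0.5826 -0.0831  0.0804] len 0.077 pred dist to sill end 0.1356 0.1177
36 0.0098 [ 0.5929 -0.1451  0.0244] [ 0.5827 -0.0836  0.0773] len 0.0817 pred dist to sill end 0.1319 0.1211
39 0.0036 [ 0.5935 -0.1483  0.0176] [ 0.5828 -0.0841  0.0742] len 0.0863 pred dist to sill end 0.1279 0.1244
42 -0.0024 [ 0.5941 -0.1514  0.011 ] [ 0.5829 -0.0845  0.0712] len 0.0907 pred dist to sill end 0.1235 0.1275
45 -0.0081 [ 0.5946 -0.1545  0.0047] [ 0.583  -0.085   0.0683] len 0.0949 pred dist to sill end 0.1188 0.1306
```

Call:
{"fn": "play_rows", "kwargs": {
  "steps": [
    [[-35,0,5],0,0.7],
    [[-55,0,0],0,0.7],
    [[-55,0,-20],0,0.7],
    [[-55,1,-32],0,0.7],
    [[-50,1,-32],0,0.7]
  ]
}}

```text
time_s: 8.08
ee_pos: [0.5878, -0.1127, 0.0996]
orientation: [1.107, 1.266, -1.101]
wrist_force: [0.4, -0.6, -1.1]
gripper_width: 0.0589
```

```bash
python3 - <<'E'
from h import *
go([.5885,-.1155,.019],8.5)
d=snapshot("wrist"); save(d,"w10.png"); 
E
```

```text
R x [ 0.007 -0.002 -1.   ] y [0.99  0.14  0.007] pos [ 0.5878 -0.1127  0.0996] t 8.08 w 0.0589 F [ 0.4 -0.6 -1.1]
shift mm [80.6 -0.3  2.6] rows 1.9
heading 8.04 yaw rad -0.0081 or 3.1335 j7 -0.021
```

View pics/w10.png

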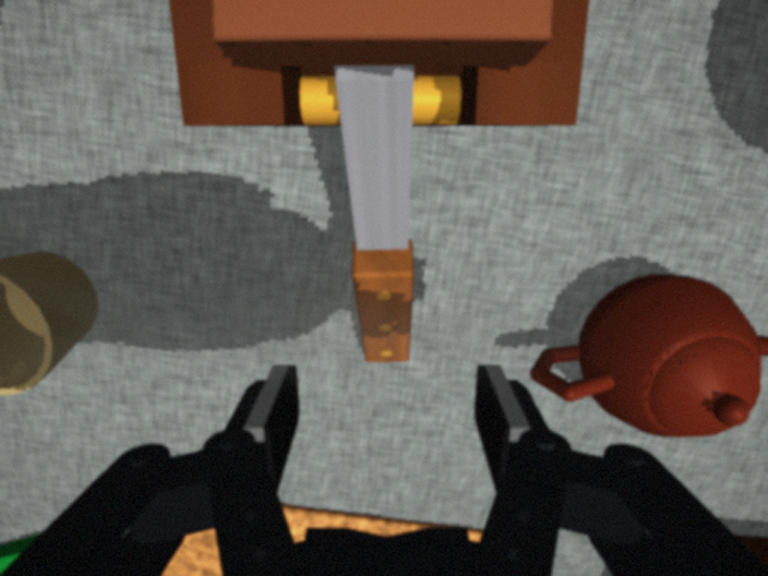

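Call:
{"fn": "play_rows", "kwargs": {
  "steps": [
    [[30,0,3],0,0.7],
    [[60,0,3],0,0.7],
    [[74,0,3],0,0.7],
    [[79,0,3],0,0.7],
    [[79,0,3],0,0.6]
  ]
}}

```text
time_s: 8.55
ee_pos: [0.5861, -0.118, 0.0167]
orientation: [1.105, 1.27, -1.107]
wrist_force: [0.2, 0.2, -1.0]
gripper_width: 0.0514
```

Call:
{"fn": "play_rows", "kwargs": {
  "steps": [
    [[0,0,0],0,0],
    [[0,0,0],0,0],
    [[0,0,0],0,0],
    [[0,0,0],0,0],
    [[0,0,0],0,0]
  ],
  "squeeze": 70
}}

```text
time_s: 8.97
ee_pos: [0.5873, -0.1184, 0.018]
orientation: [1.106, 1.267, -1.106]
wrist_force: [1.3, -0.5, 4.5]
gripper_width: 0.0228
```

```bash
python3 - <<'E'
from h import *
go([.599,-.20,.019],8.5)
d=snapshot("wrist"); save(d,"w11.png"); e=snapshot("scene"); save(e,"s11.png",(170,120,320,232),5)
E
```

```text
R x [ 0.003 -0.003 -1.   ] y [0.99  0.138 0.003] pos [ 0.5873 -0.1184  0.018 ] t 8.97 w 0.0228 F [ 1.3 -0.5  4.5]
shift mm [-0.7  0.3 82.4] rows 2.0
heading 7.94 yaw rad -0.0098 or 3.1318 j7 -0.069
```

View pics/s11.png

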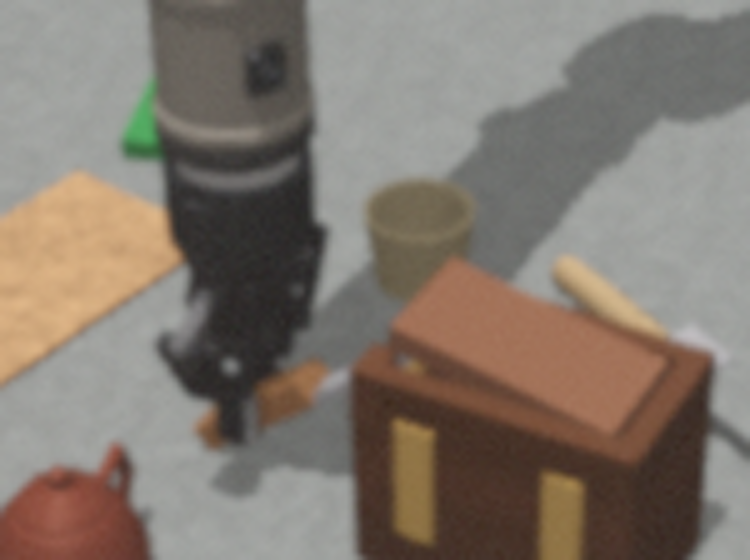

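View pics/w11.png

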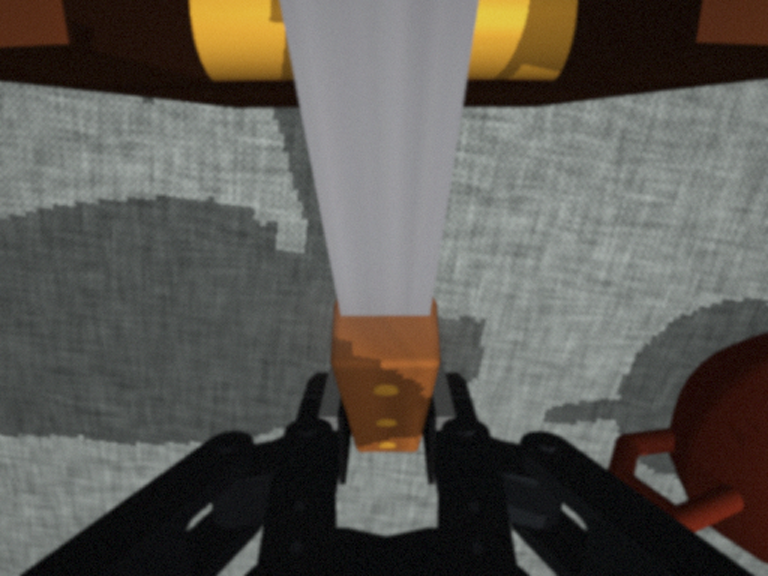

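Call:
{"fn": "play_rows", "kwargs": {
  "steps": [
    [[0,0,10],0,0],
    [[0,0,22],0,0],
    [[-1,0,36],0,0],
    [[-2,0,52],0,0],
    [[-4,0,66],0,0]
  ]
}}

```text
time_s: 9.48
ee_pos: [0.5955, -0.1868, 0.0214]
orientation: [1.106, 1.268, -1.109]
wrist_force: [-0.4, -1.0, -2.3]
gripper_width: 0.023
```

```bash
python3 - <<'E'
from h import *
go([.599,-.20,.15],8.5)
e=snapshot("scene"); save(e,"s12.png",(170,120,320,232),5)
t=snapshot("top"); save(t,"t12.png",(190,140,390,290),4)
E
```

```text
R x [ 0.001 -0.003 -1.   ] y [0.991 0.136 0.001] pos [ 0.5955 -0.1868  0.0214] t 9.48 w 0.023 F [-0.4 -1.  -2.3]
shift mm [-128.5    1.8   14. ] rows 3.1
heading 7.84 yaw rad -0.0114 or 3.1301 j7 0.049
```

View pics/s12.png

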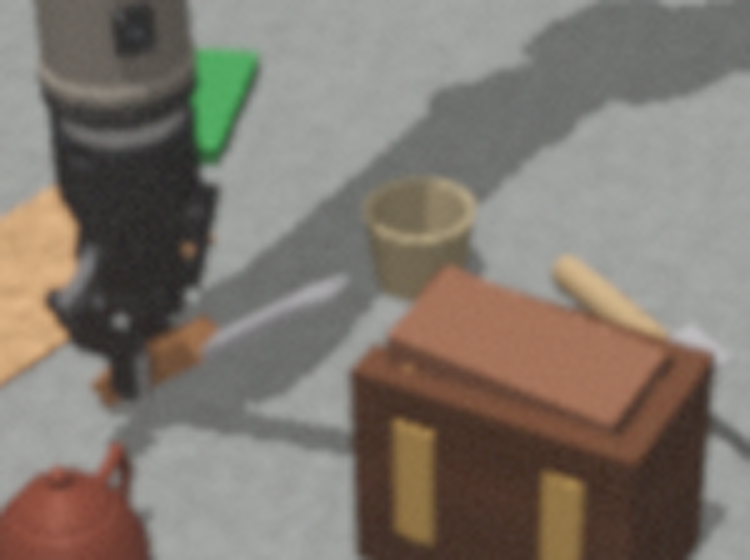

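View pics/t12.png

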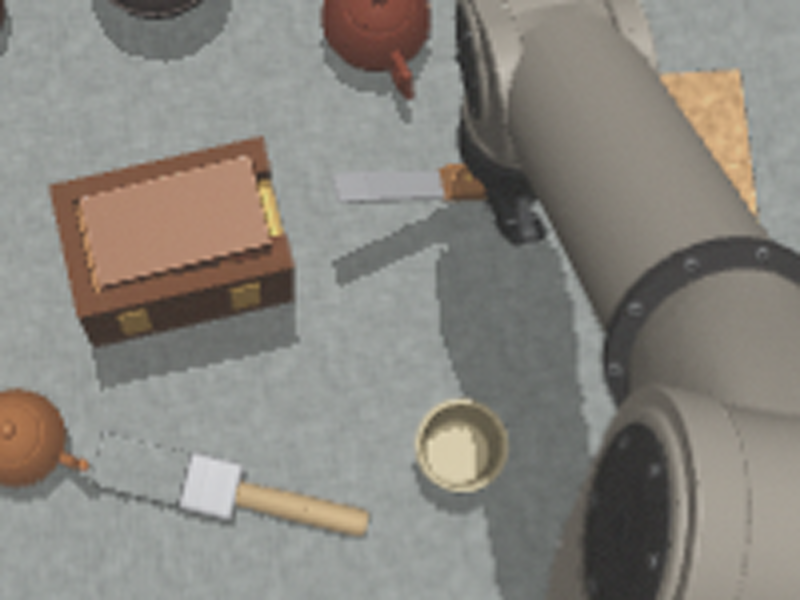

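Call:
{"fn": "play_rows", "kwargs": {
  "steps": [
    [[-40,0,0],0,0],
    [[-80,0,0],0,0],
    [[-100,0,20],0.1,0],
    [[-100,-5,40],0.22,0],
    [[-100,-10,60],0.34,0]
  ]
}}

```text
time_s: 10.0
ee_pos: [0.5949, -0.2501, 0.1244]
orientation: [1.363, 1.093, -1.361]
wrist_force: [-0.3, -0.4, -3.7]
gripper_width: 0.0227
```

```bash
python3 - <<'E'
from h import *
go([.503,-.329,.12],-91)
E
```

```text
R x [ 0.006 -0.006 -1.   ] y [ 0.978 -0.21   0.007] pos [ 0.5949 -0.2501  0.1244] t 10.0 w 0.0227 F [-0.3 -0.4 -3.7]
shift mm [  4.3 -73.3  96.4] rows 2.9
heading -12.14 yaw rad 1.3764 or -1.7652 j7 -0.094
```

Call:
{"fn": "play_rows", "kwargs": {
  "steps": [
    [[0,-8,10],0.12,0],
    [[0,-16,20],0.24,0],
    [[2,-24,30],0.36,0],
    [[2,-32,40],0.48,0],
    [[3,-40,50],0.6,0]
  ]
}}

```text
time_s: 10.42
ee_pos: [0.5444, -0.2906, 0.121]
orientation: [1.782, 0.697, -1.776]
wrist_force: [0.7, 0.2, -3.2]
gripper_width: 0.0225
```

```bash
python3 - <<'E'
from h import *
go([.503,-.329,.12],-91)
E
```

```text
R x [ 0.005 -0.005 -1.   ] y [ 0.684 -0.73   0.007] pos [ 0.5444 -0.2906  0.121 ] t 10.42 w 0.0225 F [ 0.7  0.2 -3.2]
shift mm [ 0.9 -0.3 56.4] rows 1.4
heading -46.85 yaw rad 0.7706 or -2.371 j7 -0.532
```

Call:
{"fn": "play_rows", "kwargs": {
  "steps": [
    [[0,0,10],0.12,0],
    [[0,0,22],0.24,0],
    [[0,0,34],0.36,0],
    [[0,0,46],0.48,0],
    [[0,0,56],0.6,0]
  ]
}}

```text
time_s: 10.83
ee_pos: [0.5023, -0.3291, 0.1205]
orientation: [2.147, 0.153, -2.139]
wrist_force: [-0.2, 0.3, -3.0]
gripper_width: 0.0229
```

```bash
python3 - <<'E'
from h import *
go([.503,-.329,.05],-91)
E
```

```text
R x [ 0.004 -0.004 -1.   ] y [ 0.146 -0.989  0.005] pos [ 0.5023 -0.3291  0.1205] t 10.83 w 0.0229 F [-0.2  0.3 -3. ]
shift mm [70.5 -0.3 -0.4] rows 1.7
heading -81.58 yaw rad 0.1644 or -2.9772 j7 -0.968
```

Call:
{"fn": "play_rows", "kwargs": {
  "steps": [
    [[30,0,0],0.12,0],
    [[60,0,0],0.165,0],
    [[78,0,0],0.165,0],
    [[78,0,0],0.165,0]
  ]
}}

```text
time_s: 11.17
ee_pos: [0.4995, -0.3272, 0.0382]
orientation: [-2.209, 0.019, 2.216]
wrist_force: [-0.9, 0.1, -3.0]
gripper_width: 0.0225
```

```bash
python3 - <<'E'
from h import *
go([.503,-.329,.02],-91)
e=snapshot("scene"); save(e,"s13.png",(100,100,270,232),4)
t=snapshot("top"); save(t,"t13.png",(300,130,420,260),4)
E
```

```text
R x [-0.003  0.    -1.   ] y [-0.017 -1.    -0.   ] pos [ 0.4995 -0.3272  0.0382] t 11.17 w 0.0225 F [-0.9  0.1 -3. ]
shift mm [18.2  1.8 -3.6] rows 0.4
heading -91.0 yaw rad 0.0001 or -3.1415 j7 -1.112
```

View pics/s13.png

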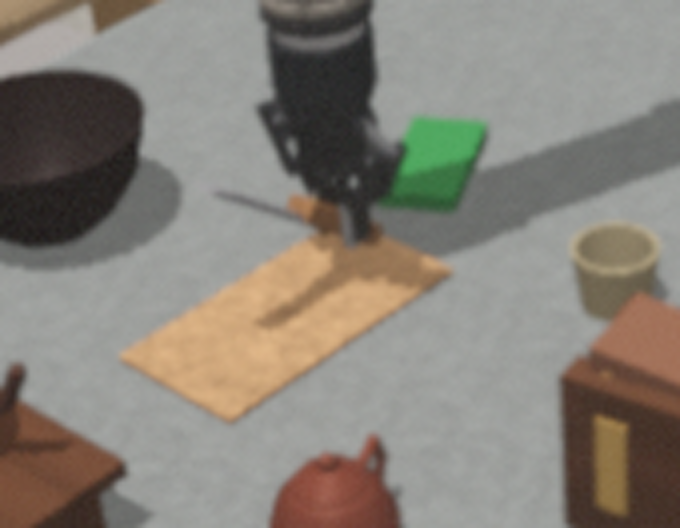

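View pics/t13.png

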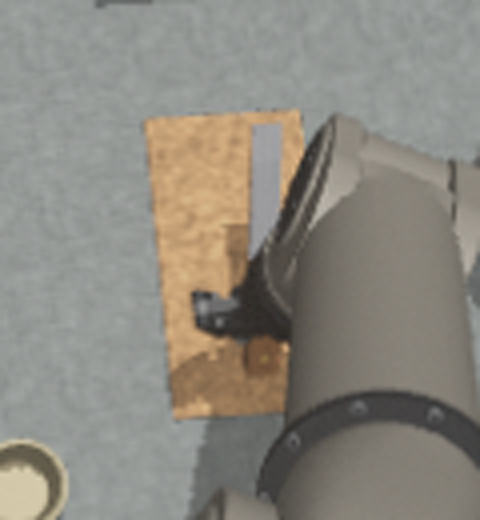

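Call:
{"fn": "play_rows", "kwargs": {
  "steps": [
    [[10,0,-2],0,0],
    [[14,0,-3],0,0],
    [[17,0,-3],0,0],
    [[20,0,-3],0,0],
    [[23,0,-3],0,0]
  ],
  "squeeze": 20
}}

```text
time_s: 11.68
ee_pos: [0.5082, -0.3296, 0.022]
orientation: [-2.224, 0.024, 2.206]
wrist_force: [1.3, 3.4, 19.9]
gripper_width: 0.0227
```

```bash
python3 - <<'E'
from h import *
go([.503,-.329,.01],-91)
d=snapshot("wrist"); save(d,"w14.png")
E
```

```text
R x [ 0.008 -0.004 -1.   ] y [-0.017 -1.     0.004] pos [ 0.5082 -0.3296  0.022 ] t 11.68 w 0.0227 F [ 1.3  3.4 19.9]
shift mm [11.9 -0.5  5.3] rows 0.3
heading -90.99 yaw rad 0.0002 or -3.1414 j7 -1.114
```

View pics/w14.png

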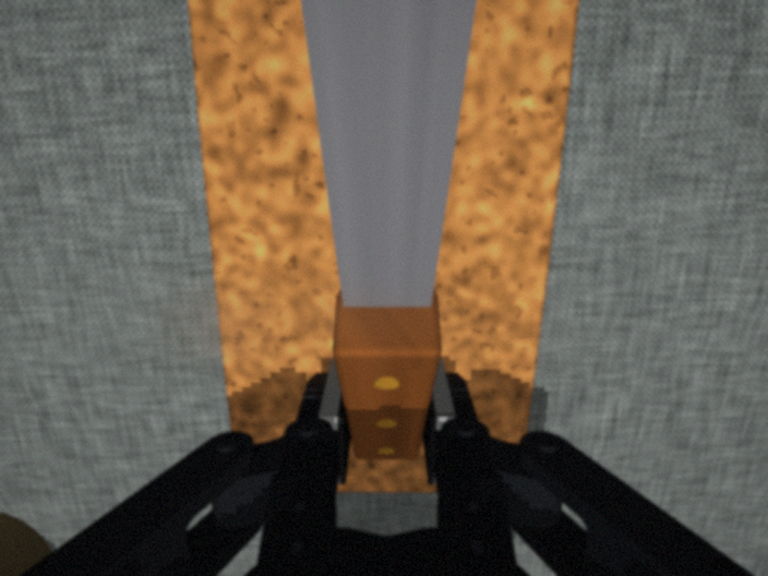

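Call:
{"fn": "play_rows", "kwargs": {
  "steps": [
    [[0,0,0],0,0.24],
    [[0,0,0],0,0.26],
    [[0,0,0],0,0.27],
    [[0,0,0],0,0.28]
  ]
}}

```text
time_s: 12.07
ee_pos: [0.5088, -0.3298, 0.0222]
orientation: [-2.225, 0.024, 2.205]
wrist_force: [-0.6, -0.5, -1.8]
gripper_width: 0.0244
```

```bash
python3 - <<'E'
from h import *
go([.503,-.329,.01],-91)
d=snapshot("wrist"); save(d,"w15.png")
E
```

```text
R x [ 0.009 -0.005 -1.   ] y [-0.017 -1.     0.005] pos [ 0.5088 -0.3298  0.0222] t 12.07 w 0.0244 F [-0.6 -0.5 -1.8]
shift mm [12.1 -0.7  5.9] rows 0.3
heading -90.97 yaw rad 0.0005 or -3.1411 j7 -1.114
```

View pics/w15.png

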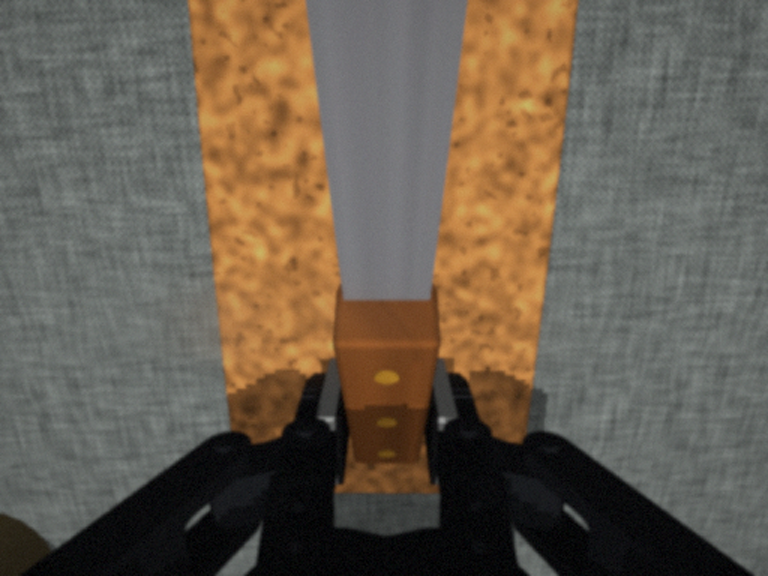

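Call:
{"fn": "play_rows", "kwargs": {
  "steps": [
    [[0,0,0],0,0.28],
    [[0,0,0],0,0.28],
    [[0,0,0],0,0.28],
    [[0,0,0],0,0.29],
    [[0,0,0],0,0.29]
  ]
}}

```text
time_s: 12.53
ee_pos: [0.5083, -0.3296, 0.0219]
orientation: [-2.224, 0.024, 2.206]
wrist_force: [-0.0, 0.2, 0.6]
gripper_width: 0.0247
```

```bash
python3 - <<'E'
from h import *
go([.503,-.329,.01],-91)
d=snapshot("wrist"); save(d,"w16.png")
E
```

```text
R x [ 0.008 -0.005 -1.   ] y [-0.017 -1.     0.004] pos [ 0.5083 -0.3296  0.0219] t 12.53 w 0.0247 F [-0.   0.2  0.6]
shift mm [11.8 -0.6  5.4] rows 0.3
heading -90.97 yaw rad 0.0005 or -3.1411 j7 -1.114
```

View pics/w16.png

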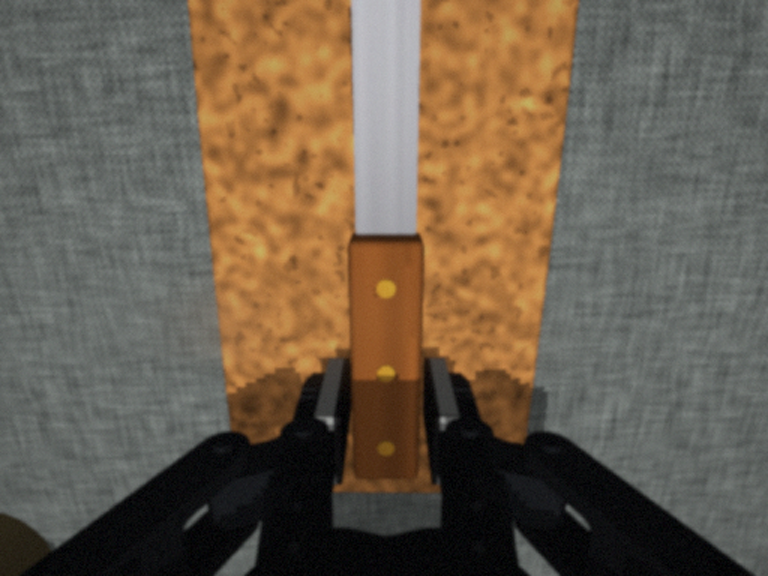

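Call:
{"fn": "play_rows", "kwargs": {
  "steps": [
    [[0,0,0],0,0.45],
    [[0,0,0],0,0.5],
    [[-40,0,0],0,0.6],
    [[-80,0,0],0,0.8],
    [[-120,0,0],0,1]
  ]
}}

```text
time_s: 13.0
ee_pos: [0.5067, -0.3287, 0.1427]
orientation: [-2.222, 0.023, 2.208]
wrist_force: [0.7, -0.9, 1.4]
gripper_width: 0.0737
```

```bash
python3 - <<'E'
from h import *
go([.503,-.329,.01],-91)
d=snapshot("wrist"); save(d,"w17.png")
e=snapshot("scene"); save(e,"s17.png")
E
```

```text
R x [ 0.006 -0.004 -1.   ] y [-0.017 -1.     0.004] pos [ 0.5067 -0.3287  0.1427] t 13.0 w 0.0737 F [ 0.7 -0.9  1.4]
shift mm [132.7  -0.2   4.6] rows 3.2
heading -90.97 yaw rad 0.0004 or -3.1411 j7 -1.111
```

View pics/w17.png

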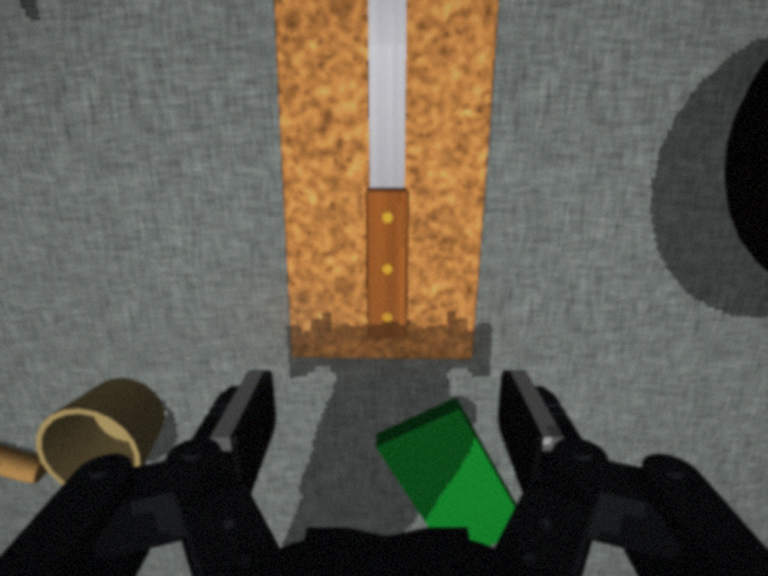

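View pics/s17.png

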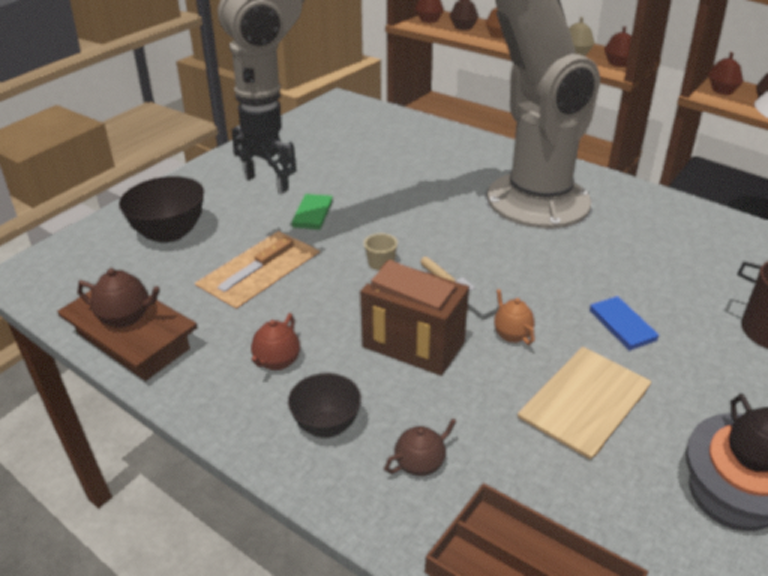

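```bash
python3 - <<'E'
from h import *
go([.568,-.04,.24],7.9)
E
```

```text
R x [ 0.019 -0.011 -1.   ] y [-0.018 -1.     0.01 ] pos [ 0.5114 -0.3315  0.1491] t 13.1 w 0.0855 F [ 0.4 -0.9  0.3]
shift mm [ -92.9 -291.6  -53.2] rows 7.4
heading -91.01 yaw rad 1.4153 or -1.7263 j7 -1.111
```

Call:
{"fn": "play_rows", "kwargs": {
  "steps": [
    [[-30,-20,-5],-0.12,1],
    [[-60,-40,-10],-0.24,1],
    [[-90,-65,-15],-0.36,1],
    [[-93,-90,-20],-0.48,1],
    [[-93,-115,-25],-0.6,1]
  ]
}}

```text
time_s: 13.52
ee_pos: [0.5382, -0.2155, 0.2441]
orientation: [1.899, 0.551, -1.861]
wrist_force: [0.5, -0.1, -0.6]
gripper_width: 0.0855
```

```bash
python3 - <<'E'
from h import *
go([.568,-.04,.24],7.9)
E
```

```text
R x [ 0.024 -0.012 -1.   ] y [ 0.554 -0.832  0.024] pos [ 0.5382 -0.2155  0.2441] t 13.52 w 0.0855 F [ 0.5 -0.1 -0.6]
shift mm [   2.7 -129.6 -122.1] rows 4.3
heading -56.33 yaw rad -1.121 or 2.0206 j7 -0.764
```

Call:
{"fn": "play_rows", "kwargs": {
  "steps": [
    [[1,-22,-25],-0.12,1],
    [[2,-45,-50],-0.24,1],
    [[3,-68,-70],-0.36,1],
    [[3,-90,-90],-0.48,1],
    [[3,-110,-105],-0.6,1]
  ]
}}

```text
time_s: 13.93
ee_pos: [0.5649, -0.0631, 0.2396]
orientation: [1.487, 0.983, -1.462]
wrist_force: [0.7, 0.2, 0.2]
gripper_width: 0.0851
```

```bash
python3 - <<'E'
from h import *
go([.568,-.03,.24],7.9)
E
```

```text
R x [ 0.024 -0.012 -1.   ] y [ 0.93  -0.367  0.027] pos [ 0.5649 -0.0631  0.2396] t 13.93 w 0.0851 F [0.7 0.2 0.2]
shift mm [ -0.7  -9.2 -32. ] rows 0.8
heading -21.51 yaw rad -0.5133 or 2.6283 j7 -0.489
```

Call:
{"fn": "play_rows", "kwargs": {
  "steps": [
    [[0,-2,-7],-0.12,1],
    [[0,-4,-14],-0.24,1],
    [[0,-6,-21],-0.36,1],
    [[0,-9,-28],-0.48,1],
    [[0,-9,-32],-0.51,1]
  ]
}}

```text
time_s: 14.35
ee_pos: [0.5679, -0.0289, 0.239]
orientation: [1.107, 1.246, -1.095]
wrist_force: [0.2, -0.1, 0.6]
gripper_width: 0.0852
```

```bash
python3 - <<'E'
from h import *
import pickle
go([.568,.0004,.16],7.9)
d=snapshot("wrist"); save(d,"w18.png"); t=snapshot("top"); e=snapshot("scene"); save(e,"s18.png",(200,140,350,252),5)
pickle.dump((d,e,t),open("d18.pkl","wb"))
E
```

```text
R x [ 0.024 -0.011 -1.   ] y [0.99  0.14  0.022] pos [ 0.5679 -0.0289  0.239 ] t 14.35 w 0.0852 F [ 0.2 -0.1  0.6]
shift mm [ 78.6   2.5 -30.2] rows 2.0
heading 8.07 yaw rad 0.0029 or -3.1387 j7 -0.068
```

View pics/w18.png

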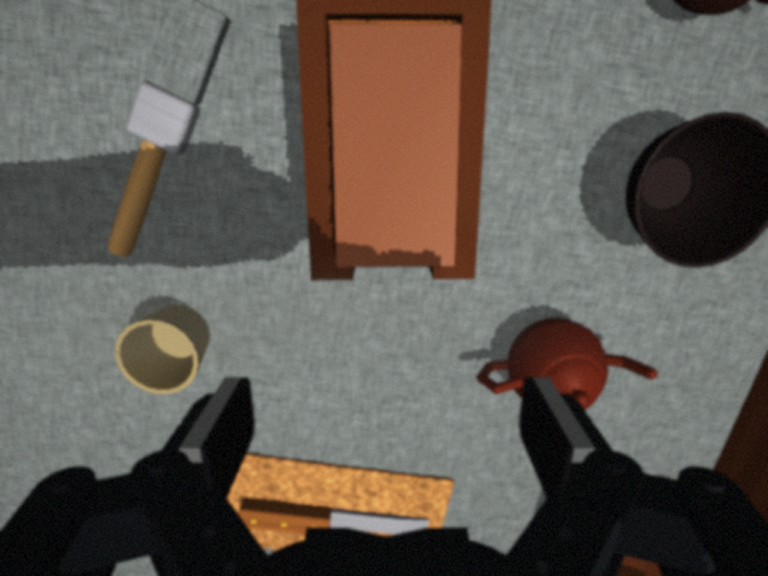

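View pics/s18.png

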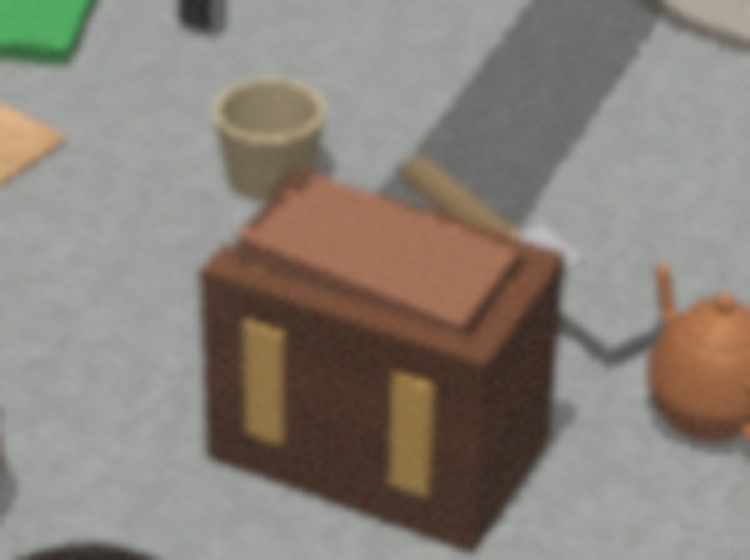

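```bash
python3 - <<'E'
from h import *
import pickle
d,e,t=pickle.load(open("d18.pkl","rb"))
f=lambda p,z:onz(d,[np.array(p)/1.5],z)[0]
a,b=f((338,266),.143),f((456,266),.143); c,g=f((329,20),.124),f((461,20),.124)
print("front",a,b,np.linalg.norm(a-b),"rear",c,g,np.linalg.norm(c-g)); F=(a+b)/2;Rr=(c+g)/2; ax=Rr-F; print(F,Rr,np.linalg.norm(ax),np.degrees(np.arctan2(ax[1],ax[0])))
u=ax[:2]/np.linalg.norm(ax[:2]); p=F[:2]+.018*u; print(p)
# scene: front near top corner (240,235)/5 ; far (300,172)
q=lambda P,o,k:(np.array(P,float)+.5)/k-.5+o
for z in (.135,.14,.145,.15): print(z,onz(e,q([(241,236),(300,172)],[200,140],5),z).round(4).tolist())
go([p[0],p[1],.15],8)
E
```

```text
front [ 0.54367636 -0.02072172  0.143     ] [ 0.60542399 -0.01238498  0.143     ] 0.06230787150158814 rear [0.52488618 0.09716291 0.124     ] [0.5886478  0.10652304 0.124     ] 0.06444498753182101
[ 0.57455017 -0.01655335  0.143     ] [0.55676699 0.10184297 0.124     ] 0.12122265122725144 98.5419967083579
[0.57187655 0.00124698]
0.135 [[0.6014, -0.0124, 0.135], [0.5423, -0.0205, 0.135]]
0.14 [[0.6066, -0.0084, 0.14], [0.5479, -0.0164, 0.14]]
0.145 [[0.6118, -0.0043, 0.145], [0.5535, -0.0123, 0.145]]
0.15 [[0.617, -0.0003, 0.15], [0.5592, -0.0082, 0.15]]
R x [ 0.024 -0.011 -1.   ] y [0.991 0.132 0.022] pos [ 0.5682 -0.0302  0.2391] t 14.5 w 0.0856 F [-0.8  0.6 -0.5]
shift mm [ 88.8   5.7 -32. ] rows 2.3
heading 7.56 yaw rad -0.0077 or 3.1339 j7 -0.075
```

Call:
{"fn": "play_rows", "kwargs": {
  "steps": [
    [[40,5,-15],-0.01,0.92],
    [[70,5,-32],-0.01,0.92],
    [[89,5,-32],-0.01,0.92],
    [[89,5,-32],-0.01,0.92],
    [[89,5,-32],-0.01,0.92]
  ]
}}

```text
time_s: 14.92
ee_pos: [0.5707, 0.0003, 0.1492]
orientation: [1.106, 1.246, -1.097]
wrist_force: [0.5, -0.3, 0.4]
gripper_width: 0.0785
```

```bash
python3 - <<'E'
from h import *
go([.571,.001,.125],8.3)
d=snapshot("wrist"); save(d,"w19.png");e=snapshot("scene"); save(e,"s19.png",(200,120,350,232),5)
E
```

```text
R x [ 0.022 -0.012 -1.   ] y [0.99  0.139 0.02 ] pos [5.707e-01 3.000e-04 1.492e-01] t 14.92 w 0.0785 F [ 0.5 -0.3  0.4]
shift mm [24.2 -0.1 -1. ] rows 0.6
heading 7.99 yaw rad -0.0053 or 3.1363 j7 -0.185
```

View pics/w19.png

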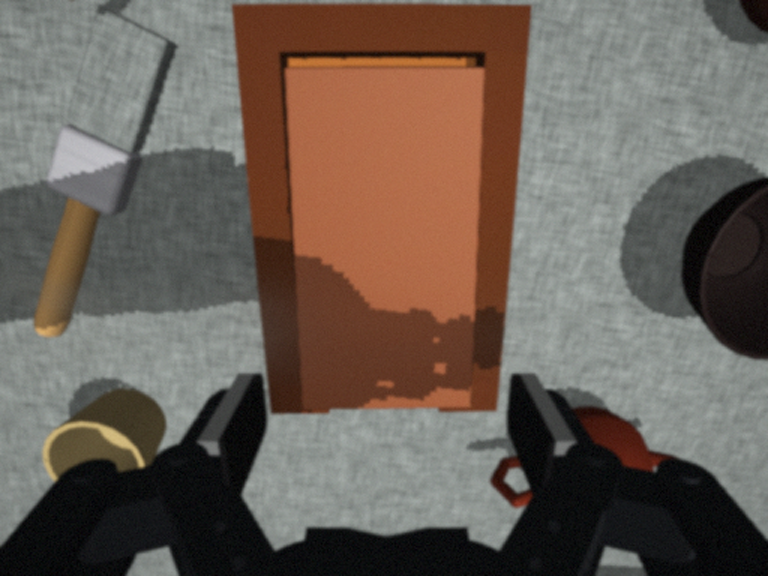

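View pics/s19.png

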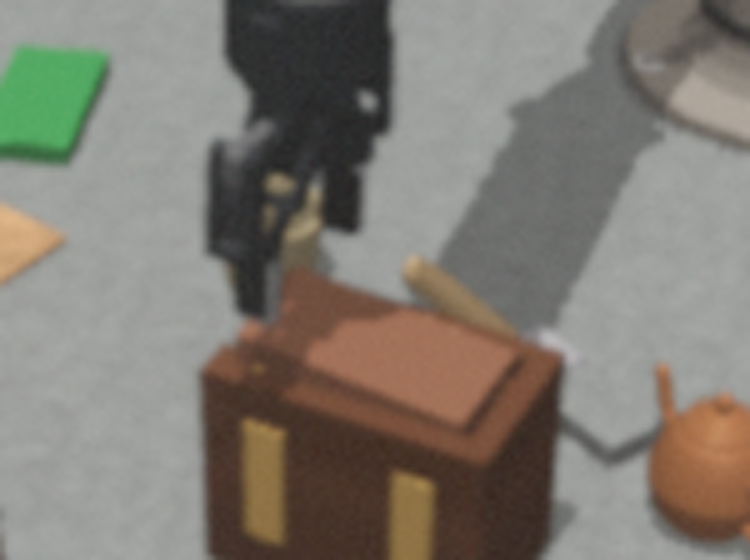

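Call:
{"fn": "play_rows", "kwargs": {
  "steps": [
    [[10,0,-1],0,0.9],
    [[20,0,-1],0,0.9],
    [[24,0,-1],0,0.9],
    [[28,0,-1],0,0.88],
    [[28,0,-1],0,0.86]
  ]
}}

```text
time_s: 15.43
ee_pos: [0.5723, 0.0007, 0.1223]
orientation: [1.108, 1.244, -1.096]
wrist_force: [-0.8, 0.1, 0.5]
gripper_width: 0.0735
```

```bash
python3 - <<'E'
from h import *
go([.571,.001,.12],8.3)
e=snapshot("scene"); save(e,"s20.png",(220,140,320,215),7)
E
```

```text
R x [ 0.025 -0.012 -1.   ] y [0.99  0.139 0.023] pos [0.5723 0.0007 0.1223] t 15.43 w 0.0735 F [-0.8  0.1  0.5]
shift mm [ 2.2 -1.3 -0.5] rows 0.1
heading 7.97 yaw rad -0.0057 or 3.1359 j7 -0.207
```

View pics/s20.png

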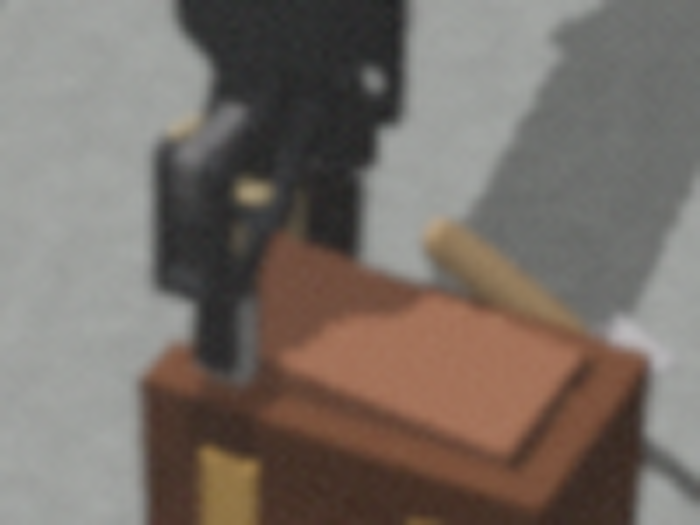

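Call:
{"fn": "play_rows", "kwargs": {
  "steps": [
    [[1,0,0],0,0.6],
    [[1,0,0],0,0.3],
    [[1,0,0],0,0],
    [[1,0,0],0,0],
    [[1,0,0],0,0]
  ],
  "squeeze": 100
}}

```text
time_s: 15.9
ee_pos: [0.5719, 0.0008, 0.1228]
orientation: [1.107, 1.244, -1.097]
wrist_force: [-4.7, -0.7, 10.6]
gripper_width: 0.0606
```

Call:
{"fn": "play_rows", "kwargs": {
  "steps": [
    [[-4,0,0],0,0],
    [[-10,0,0],0,0],
    [[-16,0,0],0,0]
  ]
}}

```text
time_s: 16.15
ee_pos: [0.5714, 0.001, 0.1391]
orientation: [1.107, 1.245, -1.097]
wrist_force: [0.4, 0.6, -2.9]
gripper_width: 0.0605
```

```bash
python3 - <<'E'
from h import *
go([.571,.001,.22],8.3)
e=snapshot("scene"); save(e,"s21.png",(200,120,350,232),5)
E
```

```text
R x [ 0.024 -0.013 -1.   ] y [0.99  0.139 0.022] pos [0.5714 0.001  0.1391] t 16.15 w 0.0605 F [ 0.4  0.6 -2.9]
shift mm [-80.9   1.4   1.2] rows 1.9
heading 7.98 yaw rad -0.0056 or 3.136 j7 -0.195
```

View pics/s21.png

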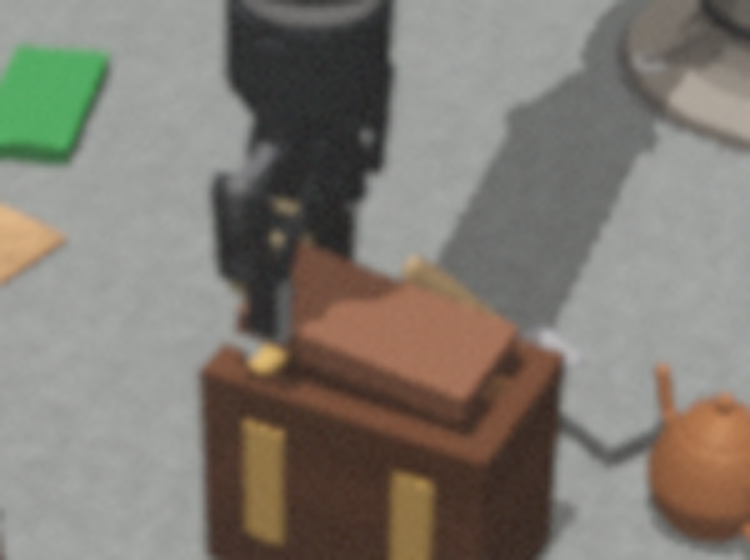

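Call:
{"fn": "play_rows", "kwargs": {
  "steps": [
    [[-25,0,0],0,0],
    [[-55,0,0],0,0],
    [[-75,0,-10],-0.06,0],
    [[-80,0,-30],-0.15,0],
    [[-80,0,-50],-0.26,0]
  ]
}}

```text
time_s: 16.62
ee_pos: [0.5648, 0.0517, 0.2223]
orientation: [0.91, 1.339, -0.899]
wrist_force: [-0.1, 1.4, -2.6]
gripper_width: 0.0609
```

```bash
python3 - <<'E'
from h import *
go([.562,.338,.20],84.8)
e=snapshot("scene"); save(e,"s22.png",(180,80,380,230),4)
E
```

```text
R x [ 0.031 -0.013 -0.999] y [0.92  0.39  0.023] pos [0.5648 0.0517 0.2223] t 16.62 w 0.0609 F [-0.1  1.4 -2.6]
shift mm [  18.6  108.7 -265.2] rows 6.9
heading 22.99 yaw rad -1.0788 or 2.0628 j7 0.004
```

View pics/s22.png

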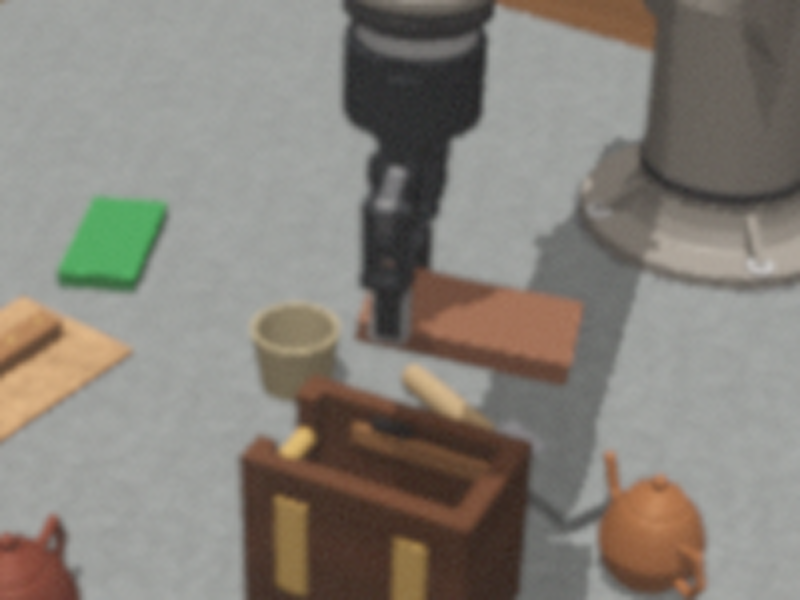

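Lid is clear of the box and held firmly. I'll carry it to the board.

Call:
{"fn": "play_rows", "kwargs": {
  "steps": [
    [[0,14,-33],-0.1,0],
    [[0,28,-66],-0.22,0],
    [[0,42,-100],-0.34,0],
    [[0,56,-133],-0.46,0],
    [[5,70,-166],-0.58,0]
  ]
}}

```text
time_s: 17.08
ee_pos: [0.5606, 0.2396, 0.2156]
orientation: [0.445, 1.492, -0.445]
wrist_force: [0.5, 0.3, -1.6]
gripper_width: 0.0611
```

```bash
python3 - <<'E'
from h import *
go([.562,.338,.16],84.8)
E
```

```text
R x [ 0.031 -0.009 -0.999] y [0.54  0.842 0.009] pos [0.5606 0.2396 0.2156] t 17.08 w 0.0611 F [ 0.5  0.3 -1.6]
shift mm [ 54.7  83.  -53.7] rows 2.7
heading 57.32 yaw rad -0.4796 or 2.662 j7 0.206
```

Call:
{"fn": "play_rows", "kwargs": {
  "steps": [
    [[10,25,-16],-0.12,0],
    [[20,50,-32],-0.24,0],
    [[35,70,-45],-0.36,0],
    [[50,83,-54],-0.48,0],
    [[54,83,-54],-0.48,0]
  ]
}}

```text
time_s: 17.5
ee_pos: [0.5592, 0.3419, 0.1582]
orientation: [0.059, 1.543, -0.067]
wrist_force: [-0.3, 0.1, -2.5]
gripper_width: 0.061
```

```bash
python3 - <<'E'
from h import *
go([.562,.338,.10],84.8)
e=snapshot("scene"); save(e,"s23.png",(300,150,480,320),4)
t=snapshot("top"); save(t,"t23.png",(90,150,240,290),4)
E
```

```text
R x [ 0.027 -0.007 -1.   ] y [ 0.081  0.997 -0.005] pos [0.5592 0.3419 0.1582] t 17.5 w 0.061 F [-0.3  0.1 -2.5]
shift mm [58.2 -3.4  1.5] rows 1.4
heading 85.38 yaw rad 0.0101 or -3.1315 j7 0.46
```

View pics/s23.png

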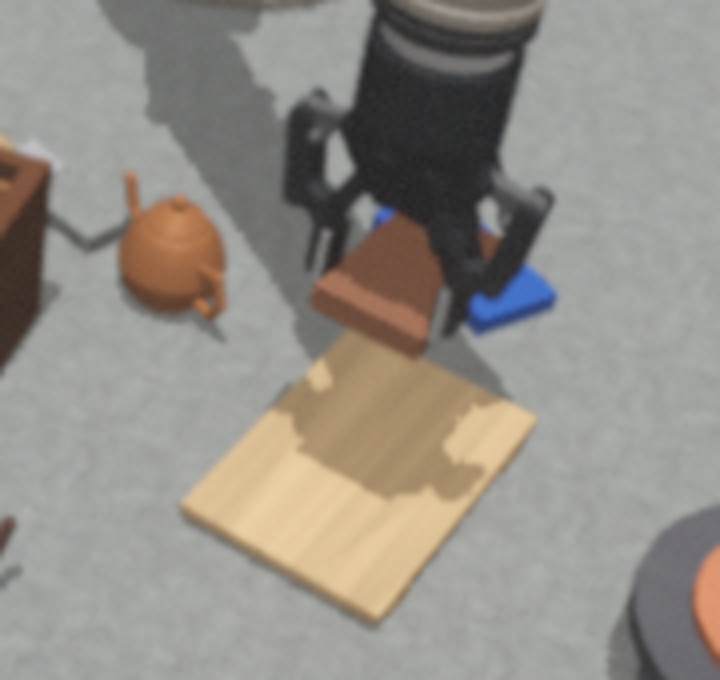

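View pics/t23.png

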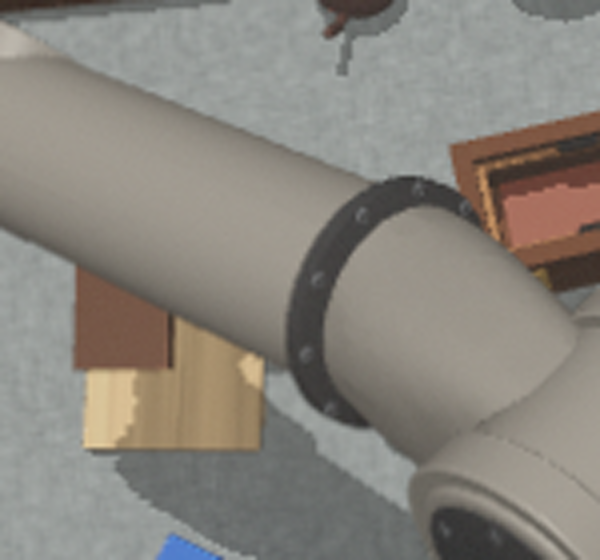

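Call:
{"fn": "play_rows", "kwargs": {
  "steps": [
    [[35,-3,1],0.01,0],
    [[70,-3,1],0.01,0],
    [[95,-3,1],0.01,0],
    [[107,-3,1],0.01,0],
    [[107,-3,1],0.01,0]
  ]
}}

```text
time_s: 18.02
ee_pos: [0.5643, 0.3309, 0.0501]
orientation: [0.073, 1.543, -0.092]
wrist_force: [0.3, 0.9, -2.9]
gripper_width: 0.0611
```

```bash
python3 - <<'E'
from h import *
go([.562,.338,.04],84.8)
e=snapshot("scene"); save(e,"s24.png",(300,180,480,320),4)
E
```

```text
R x [ 0.025 -0.013 -1.   ] y [ 0.105  0.994 -0.011] pos [0.5643 0.3309 0.0501] t 18.02 w 0.0611 F [ 0.3  0.9 -2.9]
shift mm [ 9.9  6.9 -3.3] rows 0.3
heading 83.98 yaw rad -0.0144 or 3.1272 j7 0.372
```

View pics/s24.png

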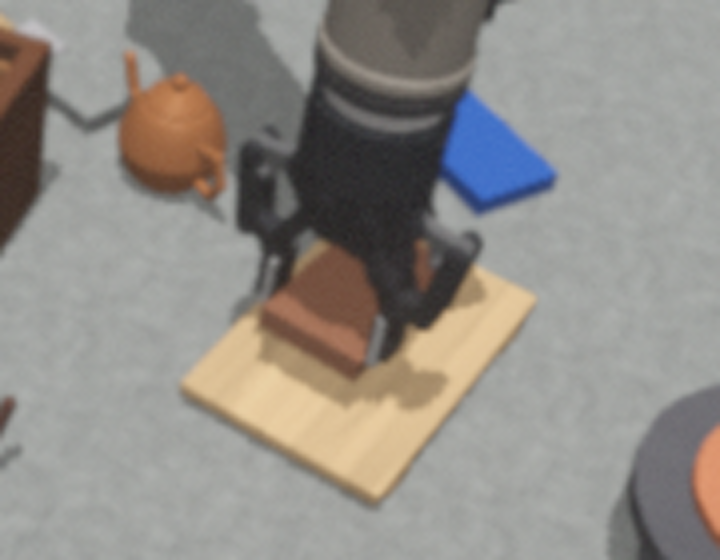

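Call:
{"fn": "play_rows", "kwargs": {
  "steps": [
    [[4,7,-1],-0.01,0],
    [[8,7,-1],-0.01,0],
    [[12,7,-1],-0.01,0],
    [[16,7,-1],-0.01,0],
    [[20,7,-1],-0.01,0]
  ],
  "squeeze": 25
}}

```text
time_s: 18.48
ee_pos: [0.5657, 0.3393, 0.0324]
orientation: [0.066, 1.541, -0.081]
wrist_force: [-0.9, -0.3, -3.1]
gripper_width: 0.0607
```

```bash
python3 - <<'E'
from h import *
go([.562,.338,.04],84.8)
e=snapshot("scene"); save(e,"s25.png",(300,180,480,320),4)
E
```

```text
R x [ 0.028 -0.011 -1.   ] y [ 0.094  0.996 -0.008] pos [0.5657 0.3393 0.0324] t 18.48 w 0.0607 F [-0.9 -0.3 -3.1]
shift mm [-7.7 -1.7 -3.3] rows 0.2
heading 84.59 yaw rad -0.0037 or 3.1378 j7 0.359
```

View pics/s25.png

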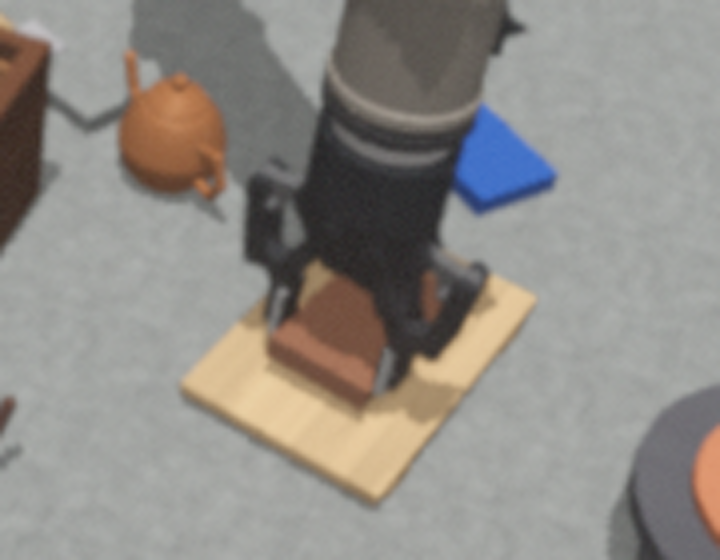

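Call:
{"fn": "play_rows", "kwargs": {
  "steps": [
    [[3,0,-2],0,0],
    [[6,0,-2],0,0],
    [[9,0,-2],0,0],
    [[12,0,-2],0,0]
  ]
}}

```text
time_s: 18.87
ee_pos: [0.5655, 0.3393, 0.0206]
orientation: [0.068, 1.539, -0.082]
wrist_force: [3.5, -2.7, 6.9]
gripper_width: 0.0607
```

Call:
{"fn": "play_rows", "kwargs": {
  "steps": [
    [[1,0,0],0,0.69],
    [[1,0,0],0,0.71],
    [[1,0,0],0,0.72],
    [[1,0,0],0,0.73],
    [[1,0,0],0,0.74]
  ]
}}

```text
time_s: 19.28
ee_pos: [0.5658, 0.3393, 0.02]
orientation: [0.068, 1.538, -0.082]
wrist_force: [1.5, -0.4, 0.6]
gripper_width: 0.0633
```

```bash
python3 - <<'E'
from h import *
go([.562,.338,.04],84.8)
e=snapshot("scene"); save(e,"s26.png",(300,180,480,320),4)
d=snapshot("wrist"); save(d,"w26.png")
E
```

```text
R x [ 0.031 -0.01  -0.999] y [ 0.096  0.995 -0.007] pos [0.5658 0.3393 0.02  ] t 19.28 w 0.0633 F [ 1.5 -0.4  0.6]
shift mm [-20.1  -1.8  -3. ] rows 0.5
heading 84.5 yaw rad -0.0052 or 3.1363 j7 0.346
```

View pics/s26.png

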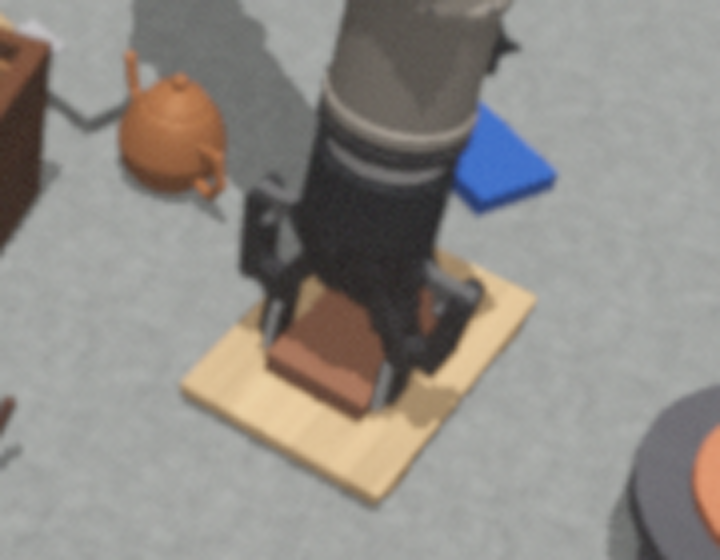

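View pics/w26.png

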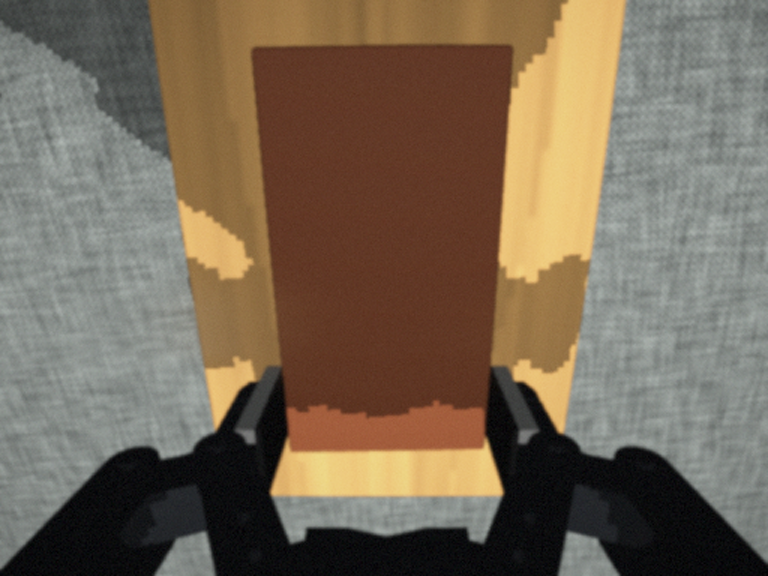

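Lid lies flat on the board inside its edges; I'll open fully and retreat.

Call:
{"fn": "play_rows", "kwargs": {
  "steps": [
    [[0,0,0],0,0.85],
    [[0,0,0],0,1],
    [[0,0,0],0,1],
    [[-15,0,0],0,1],
    [[-45,0,0],0,1]
  ]
}}

```text
time_s: 19.8
ee_pos: [0.5622, 0.3379, 0.0622]
orientation: [0.065, 1.544, -0.085]
wrist_force: [0.7, 0.2, -1.0]
gripper_width: 0.0853
```

Call:
{"fn": "play_rows", "kwargs": {
  "steps": [
    [[-40,0,0],0,1],
    [[-80,0,0],0,1],
    [[-120,0,0],0,1],
    [[-140,0,0],0,1],
    [[-140,0,0],0,1]
  ]
}}

```text
time_s: 20.22
ee_pos: [0.5604, 0.3428, 0.2097]
orientation: [0.069, 1.536, -0.079]
wrist_force: [-0.2, 0.6, 0.8]
gripper_width: 0.0855
```

```bash
python3 - <<'E'
from h import *
go([.562,.338,.04],84.8)
e=snapshot("scene"); save(e,"s27.png")
t=snapshot("top"); save(t,"t27.png")
d=snapshot("wrist"); save(d,"w27.png")
E
```

```text
R x [ 0.033 -0.008 -0.999] y [ 0.095  0.995 -0.005] pos [0.5604 0.3428 0.2097] t 20.22 w 0.0855 F [-0.2  0.6  0.8]
shift mm [169.7  -3.9  -3.7] rows 4.1
heading 84.55 yaw rad -0.0043 or 3.1373 j7 0.478
```

View pics/s27.png

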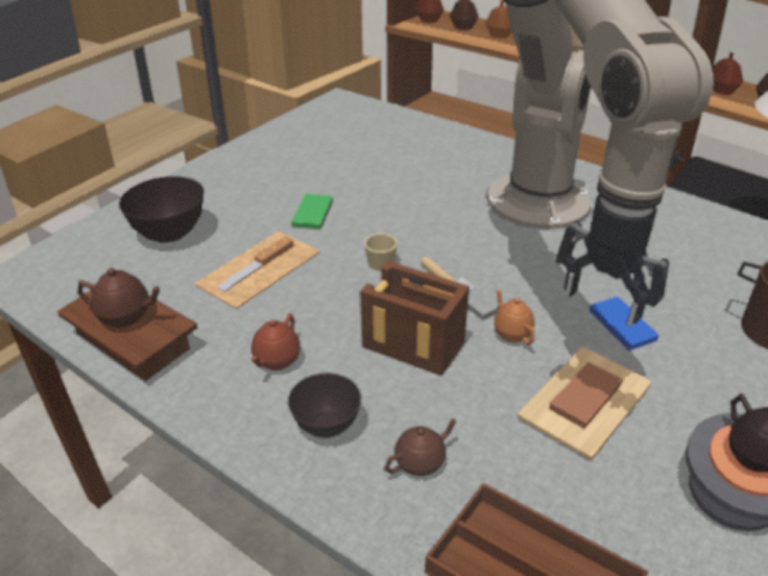

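View pics/t27.png

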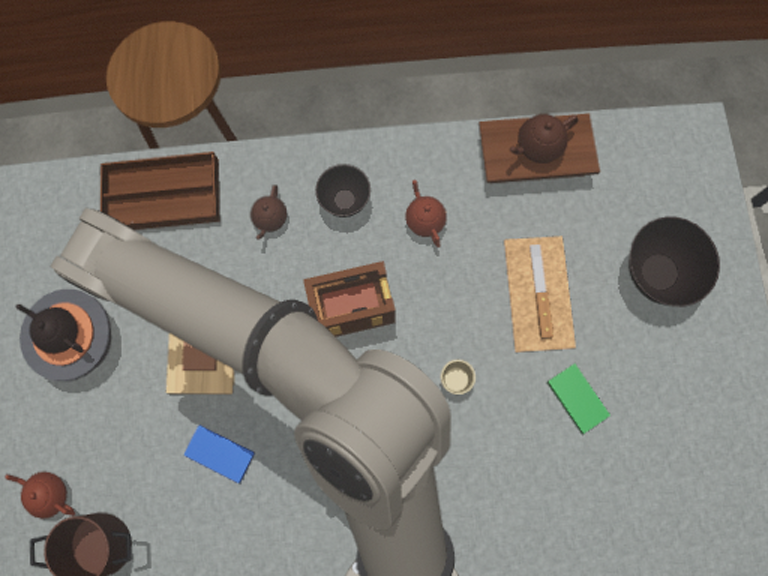

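View pics/w27.png

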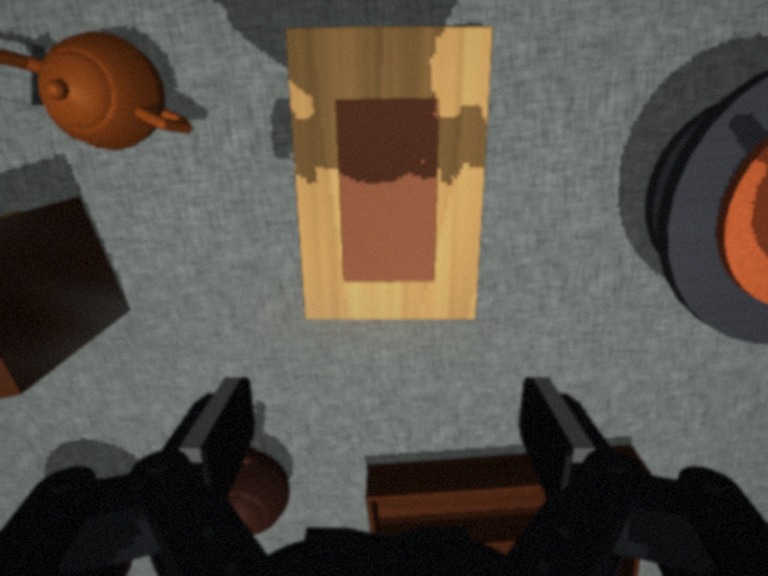

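```bash
python3 -c "
from workcell import *
print(finish_job())"
```

```text
the job is handed in; nothing more can be done
None
```

The job is done and handed in at about 20 s of the 72 s allowed.

- **Levering:** I laid the bar through the notch onto the sill and let go of it, then pushed the handle end down with the shut fingers until the lid popped up. The insertion estimates did not quite agree. The top camera and one wrist measure put the tip about 31 mm under the lid, while wrist views of the handle end put it at 36 to 40 mm. The limit is 38 mm, but the bar worked as intended.
- **Bar:** I drew it out and put it back on the cork mat. It would not turn flat in the jaws when I pressed it down (about 20 N at the wrist), so I eased the grip and let it settle. The last pictures show it lying flat, inside the mat's edges.
- **Lid:** I lifted it out and laid it on the ware board. The last pictures show it flat, right way up and well inside the board's edges.
- **Bystanders:** in the last pictures the teapots, cup and bowl are where they were at the start. The arm hid the brush in the last top view, but the scene view shows it unmoved.
- **Small disagreements:** estimates of the sill's position and of the popped-up lid's height differed by up to about 5 mm between cameras. The tool ended up tilted by about 2°. Neither did any harm.

The gripper ended open and clear, about 0.2 m above the table.

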